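Clamp a stepped insulator in the snap-down bonding press

TASK

Put the stepped ceramic insulator up for bonding: cock the press's sprung arm back until its catch holds it by itself, then thread every ceramic ring that is out on the bench onto the locating post, flat and fully home, from the widest at the bottom to the narrowest, with the steel pressure collar on top, flange down. Then press the trigger plate so that the arm snaps down and clamps the stack through the collar, and leave it clamped; leave the other things on the bench where they are.

Things in the scene. Friction and masses are not known exactly. Their poses are not given: they have to be found in the camera images.
- press: bonding press bolted to the bench: grey base plate 100 x 297 x 12 mm (local x -50..50, y -42..255); origin on the bench under the post, local +y from the post towards the arm's pivot, z up. Steel locating post, diameter 14, at the origin, tapered over its last 7 mm; seat disc, diameter 52, round its foot. Pivot bracket at local y 118..162, up to z 100; rest stop at local y 100, up to z 73.
- post_foot (a point): axis of the locating post at the seat face on which the lowest ring lies, 15 mm above the bench
- post_tip (a point): top of the locating post, 71 mm above the bench
- hinge_mid (a point): middle of the arm's hinge axis, at press-local (0, 140, 86) mm; the axis is parallel to press-local x
- press_arm (a joint): sprung clamp arm (40 mm wide, 10 thick, slotted, ends 190 mm from its hinge), rad: 0 = down on its stop, 0.20 below level, the post in its slot; grows as it is lifted up and back over the pivot; upright at 1.77; caught at 2.30 (left alone reads 2.28 to 2.31); hard stop 2.42. Spring pulls it down: at the handle about 5 N at 0, 6 N at 2.3; damper adds 3 N at 2 rad/s. On a finished stack it reads about 0.13 (three rings) or 0.22 (four)
- grip_sleeve: the handle's black grip, diameter 15, 63 mm long, free to spin on its bar, which stands out sideways from the arm's tip parallel to the hinge axis, at press-local x 26 to 89 and 185 mm from the axis. Origin at its middle (press-local x 57.5). At rest 49 mm above the bench, cocked about 246 mm
- handle (a point): middle of the grip sleeve, on its axis
- sear (a joint): catch lever, rad: 0 = at rest or hooked over the arm's pin; grows as its trigger plate is pressed down, to 0.30; a spring returns it. When the arm is cocked its pin lifts the hook by itself and the hook drops in behind it. Pressing the plate frees a cocked arm at 0.10 to 0.15 (5 to 7 mm down, about 5 N)
- trigger (a point): centre of the top of the trigger plate, ribbed, black, 34 x 30 mm, at press-local x -90, level at rest, about 125 mm above the bench; press straight down. It swings about an axis parallel to press-local x that lies 46 mm towards the post
- ring_62: white ceramic ring of the stepped insulator, outer diameter 62, bore 18, height 11, 90 g; origin at the centre of its underside, z up when it lies flat. May be absent (None).
- ring_55: white ceramic ring of the stepped insulator, outer diameter 55, bore 18, height 11, 70 g; origin at the centre of its underside, z up when it lies flat. May be absent (None).
- ring_48: white ceramic ring of the stepped insulator, outer diameter 48, bore 18, height 11, 50 g; origin at the centre of its underside, z up when it lies flat. May be absent (None).
- ring_41: white ceramic ring of the stepped insulator, outer diameter 41, bore 18, height 11, 36 g; origin at the centre of its underside, z up when it lies flat. May be absent (None).
- ring_34: white ceramic ring of the stepped insulator, outer diameter 34, bore 18, height 11, 24 g; origin at the centre of its underside, z up when it lies flat. May be absent (None).
- collar: dark steel pressure collar, flange 44 diameter x 6 mm with a hub 32 diameter above it, 22 mm high in all, bore 18, 120 g; origin at the centre of its underside (the flange), z up when it stands on its flange. Goes on last, flange down. Always present.
- petri_dish: bystander: closed petri dish, 60 mm diameter, 15 mm high, origin under its centre
- cassette_spare: bystander: black pump cassette 24 x 70 x 26 mm, origin under its centre, long side along its y
- timer: bystander: digital timer 24 x 66 x 62 mm standing, origin under its centre
- wrench_14: bystander: spanner 162 mm long, lying along its y, 6 mm thick
There are look-alikes about, which are no part of the job. Leave any black look-alike of the ring_41 alone. Leave any brown look-alike of the collar alone.

How it is judged:
On the way, in this order (a step that is already met when the one before it is completed fails the run):
1. the sprung arm is cocked: held back by its catch alone, the robot's fingers off the handle (value of joint press_arm above 2.22 rad and contact force between the fingers and grip_sleeve below 0.3 N and value of joint sear below 0.06 rad), for 0.4 s.
2. with the arm still cocked, every ring present is home on the post, widest lowest, and the collar on top (value of joint press_arm above 2.22 rad and horizontal distance between each of ring_62, ring_55, ring_48, ring_41, ring_34, collar and post_foot below 0.0045 m and angle between each of ring_62, ring_55, ring_48, ring_41, ring_34, collar's own z axis and vertical below 0.06 rad and height (world z) of ring_62 below 0.018 m and height (world z) of ring_55 below 0.029 m and height (world z) of ring_48 below 0.04 m and height (world z) of each of ring_41, ring_34 below 0.051 m and height (world z) of collar below 0.062 m and z of each of ring_55, ring_48, ring_41, ring_34, collar in the frame of ring_62 above 0.009 m and z of each of ring_48, ring_41, ring_34, collar in the frame of ring_55 above 0.009 m and z of each of ring_41, ring_34, collar in the frame of ring_48 above 0.009 m and z of each of ring_34, collar in the frame of ring_41 above 0.009 m and z of collar in the frame of ring_34 above 0.009 m), for 0.3 s.
3. the trigger is tripped and the arm has snapped down onto the collar (value of joint press_arm below 0.5 rad and contact force between press and collar above 2 N), for 0.2 s.
At the end, for the whole second after the job is handed in: All present rings and the collar home on the post (within 4.5 mm of its axis, tilt under 0.06 rad), wider below narrower, collar on top; the arm rests on the collar (0.04 to 0.40 rad, over 2 N), catch lever at rest, all still; no bystander moved over 5 cm (horizontal distance between each of ring_62, ring_55, ring_48, ring_41, ring_34, collar and post_foot below 0.0045 m and angle between each of ring_62, ring_55, ring_48, ring_41, ring_34, collar's own z axis and vertical below 0.06 rad and height (world z) of ring_62 below 0.018 m and height (world z) of ring_55 below 0.029 m and height (world z) of ring_48 below 0.04 m and height (world z) of each of ring_41, ring_34 below 0.051 m and height (world z) of collar below 0.062 m and z of each of ring_55, ring_48, ring_41, ring_34, collar in the frame of ring_62 above 0.009 m and z of each of ring_48, ring_41, ring_34, collar in the frame of ring_55 above 0.009 m and z of each of ring_41, ring_34, collar in the frame of ring_48 above 0.009 m and z of each of ring_34, collar in the frame of ring_41 above 0.009 m and z of collar in the frame of ring_34 above 0.009 m and value of joint press_arm between 0.04 and 0.4 rad and velocity of joint press_arm below 0.05 rad/s and contact force between press and collar above 2 N and value of joint sear below 0.06 rad and linear speed of each of ring_62, ring_55, ring_48, ring_41, ring_34, collar below 0.02 m/s); the robot touches nothing.
It fails at once if a bystander (petri_dish) is moved more than 5 cm (distance of petri_dish from where it was at the start of the episode above 0.05 m).
It fails at once if a bystander (cassette_spare) is moved more than 5 cm (distance of cassette_spare from where it was at the start of the episode above 0.05 m).
It fails at once if a bystander (timer) is moved more than 5 cm (distance of timer from where it was at the start of the episode above 0.05 m).
It fails at once if a bystander (wrench_14) is moved more than 5 cm (distance of wrench_14 from where it was at the start of the episode above 0.05 m).
Of ring_62, ring_55, ring_48, ring_41, ring_34 only 3 to 4 are there at a start; the rules pass over those that are not, and their reading is None.
At some moment in a run one of ring_62, ring_55, ring_48, ring_41, ring_34, collar may be knocked a few centimetres aside while the robot is not near it.
Once in a run the grip may slacken for a moment while it holds something.
It also fails if it takes over 210 s, if anything falls off the work surface, if the arm or the gripper's body presses on something with over 40 N, if the wrist force passes 120 N, or if a joint passes its speed limit or range.

ROBOT

A 7-joint arm with a two-finger parallel gripper is mounted at the origin on a cart in front of the work surface, level with it; the furniture and walls round the work are solid. World frame = base frame: x ahead of the robot, y to its left, z up, the work surface at z = 0. Lengths are in m, angles in rad, forces in N, time in s.
With the tool pointing down it reaches from about 0.4 to 0.875 m from the base axis. Payload 6.5 kg.
Tool frame: the origin (TCP) lies at the very end of the fingers, on their centre line; the grasp point (between the pads) lies arm.tcp_to_grasp behind it (arm.tcp_to_grasp is the distance from the TCP to the grasp point, in m); z points along the fingers, y is the direction in which the jaws open and shut (so a half turn about z gives the same grasp; the last joint's range is limited). The gripper opens to 85 mm and grips with 20 to 120 N. Pads are 22 mm wide; open, the fingers measure 114 mm over their backs; the gripper's body (76 mm by 85 mm) begins 54 mm behind the grasp point. The pads swing forward as they close: fully open they stand 13 mm farther back than shut.
Start: joints at [1.204, 0.536, -0.004, 1.538, 0.003, 1.067, -0.071], TCP at [0.193, -0.621, 0.231] pointing down, gripper open.
Joint ranges: [-2.7, 2.7], [-0.37, 2.16], [-1.27, 1.26], [0.24, 2.4], [-1.31, 4.45], [0.19, 1.91], [-2.76, 2.76]. Speed limits (rad/s): [2.39, 2.39, 3.14, 3.14, 3.14, 3.14, 3.14].

INTERFACE

Orientations are given as a unit quaternion [w, x, y, z].
In Python, from cell import arm, grab_frame, sign_off gives the robot as it stands.
- The arm moves only by the shell command python3 -m inch 'ROWS' [OPENING]. ROWS is JSON, a list of rows, each an object of numbers: "tx", "ty", "tz": the shift along the world's x, y, z as a fraction of full scale; "wx", "wy", "wz": the turn, a rotation vector about the world's x, y, z as a fraction of full scale. In form: [{"tx": .., "ty": .., "tz": .., "wx": .., "wy": .., "wz": ..}, ...]. A call has 1 to 20 rows; each row shifts and turns the pose as measured when the row begins; what a row does not reach is not made up. Full scale, the value 1, is 12 cm for a shift and 90 degrees for a turn. A row lasts 1/8 s, in which the tool goes at most 62.5 mm and 10.7 degrees, less where a joint would pass 70% of its speed; a pose out of reach is approached as far as the arm can. A call with a number of a shift or a turn outside -1 to 1 is refused whole. A call with a gripper value outside its range is refused whole. OPENING is the closure, from 0 (fully open) to 1 (shut), set as the call begins (- or left out, the last holds). The fingers move at their own pace and stop on an object; the grip force is fixed at half the most. Time passes only in rows, so rows that do not move let the fingers close. It gives the time, the measured TCP pose, the force and the opening at its end, in the units of the state.
- arm.observe(): the state, without advancing time (a new reading comes with each control period).
- grab_frame(name): name is "scene" or "top"; returns a dict with "img" (384x512x3 uint8, red, green, blue), "range_z" (384x512 float32, m along the optical axis (not along the pixel's ray), 0 where there is no reading), "K" (3x3 intrinsics, pixels), "k1" (the pictures are not rectified: a ray, as slopes to the right and down, at radius r is drawn at 1 + k1 r^2 times it, then the intrinsics apply), "T" (4x4, takes a point from camera to world coordinates). Camera axes: x right, y up, looking along -z (the intrinsics and any distortion apply to the point x, -y, -z); pixel columns grow to the right and rows downward; lengths in m; the calibration is good to about 2 mm. A picture is of the moment at which its call begins.
- sign_off(): hands the job in, once; it reports no verdict.
The state is a dict: "time_s": time; "q": joint angles; "joint_velocities": joint speeds; "joint_torque": joint torques, N m; "eef_pos": TCP position; "ee_rot": TCP orientation; "force": force on the tool from outside, world axes, zero at the start; "wrist_torque": the same for the moment, N m; "opening": finger opening in m.
Only numpy, scipy, OpenCV 4.12 (cv2) and the standard library are available. Lean on these libraries where they do the work, as an engineer would, in place of code of your own. Each camera call takes 0.05 s, during which the arm holds its last target. There are 200 camera calls.

## Working session

There is one attempt and no reset: what is moved stays moved. The work goes in short steps, Python scripts to look and compute and a shell command to move; the robot and the scene stay as the last step left them, time stands still between calls to the robot, and variables do not carry over. Pictures are saved under pics/ and viewed, about 12 in all and at most 16, crops included, and the job is handed in when it is done.

```bash
ls; mkdir -p pics
cat > h.py <<'E'
import numpy as np,cv2
from cell import arm,grab_frame,sign_off
def cloud(f):
    h,w=f["range_z"].shape;K=f["K"]
    u,v=np.meshgrid(np.arange(w),np.arange(h))
    p=cv2.undistortPoints(np.stack([u,v],-1).reshape(-1,1,2).astype(float),K,np.array([f["k1"],0,0,0,0.])).reshape(h,w,2)
    z=f["range_z"]
    P=np.stack([p[...,0]*z,-p[...,1]*z,-z,np.ones_like(z)],-1)@f["T"].T
    P=P[...,:3]; P[z==0]=np.nan
    return P
def shot(name,fn,crop=None,s=1):
    f=grab_frame(name);i=f["img"][...,::-1]
    if crop: r0,r1,c0,c1=crop;i=i[r0:r1,c0:c1]
    cv2.imwrite("pics/"+fn,cv2.resize(i,None,fx=s,fy=s));return f
E
python3 - <<'E'
from h import *
print(arm.observe(),arm.tcp_to_grasp)
for n in("top","scene"):
    f=shot(n,n+"0.png",s=1.5);np.save(n+"0.npy",cloud(f));print(f["K"],f["k1"],f["T"])
E
```

```text
pics
{'time_s': 0.0, 'q': array([ 1.20379369,  0.53717755, -0.00442412,  1.53889714,  0.00260325,
        1.0672588 , -0.07120431]), 'joint_velocities': array([ 0.00098906,  0.00026946, -0.00179   , -0.00135147,  0.00170042,
       -0.00093305, -0.0013279 ]), 'joint_torque': array([ 2.50400026e-04, -5.83411574e+01,  1.04845986e+00, -2.59103698e+01,
        1.22841558e-02,  9.45487409e-03, -2.34273392e-05]), 'eef_pos': array([ 0.19237151, -0.62021742,  0.23039647]), 'ee_rot': array([-8.44792660e-04,  9.88706400e-01,  1.49862946e-01, -1.97577010e-04]), 'force': array([-0.43355722, -0.57031838,  0.55132339]), 'wrist_torque': array([ 0.0037156 ,  0.01971058, -0.03648113]), 'opening': 0.08530335459880836} 0.0187
[[349.59766395   0.         253.92925283]
 [  0.         349.59766395 193.94424979]
 [  0.           0.           1.        ]] -0.005329055076362367 [[ 0.01044629  0.98399536 -0.17788763  0.34905194]
 [-0.99981849  0.0074437  -0.01753814  0.02076127]
 [-0.01593331  0.17803855  0.98389451  1.48155339]
 [ 0.          0.          0.          1.        ]]
[[372.77308594   0.         251.49760143]
 [  0.         372.77308594 186.2217612 ]
 [  0.           0.           1.        ]] 0.04148515447259769 [[-0.57113648  0.63144996 -0.52447504 -0.02038783]
 [-0.82085263 -0.44092217  0.36302699  0.44508713]
 [-0.00201929  0.63785467  0.7701541   1.01615238]
 [ 0.          0.          0.          1.        ]]
```

View pics/top0.png

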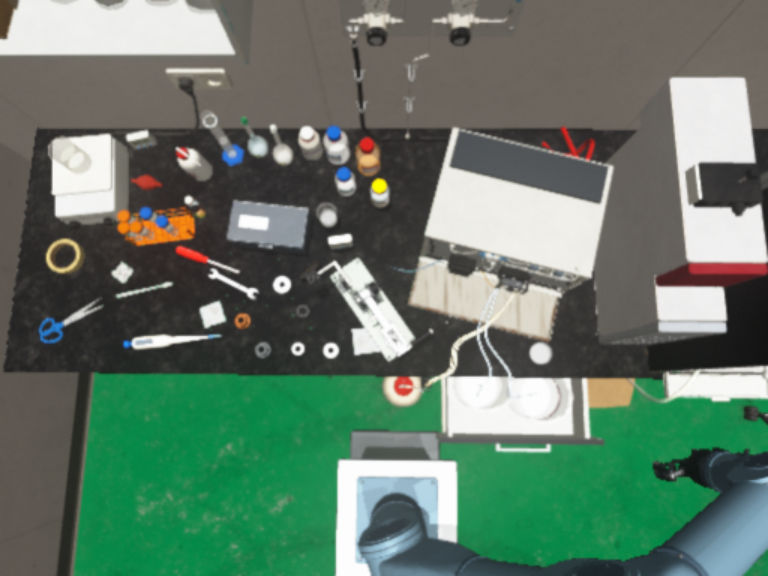

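View pics/scene0.png

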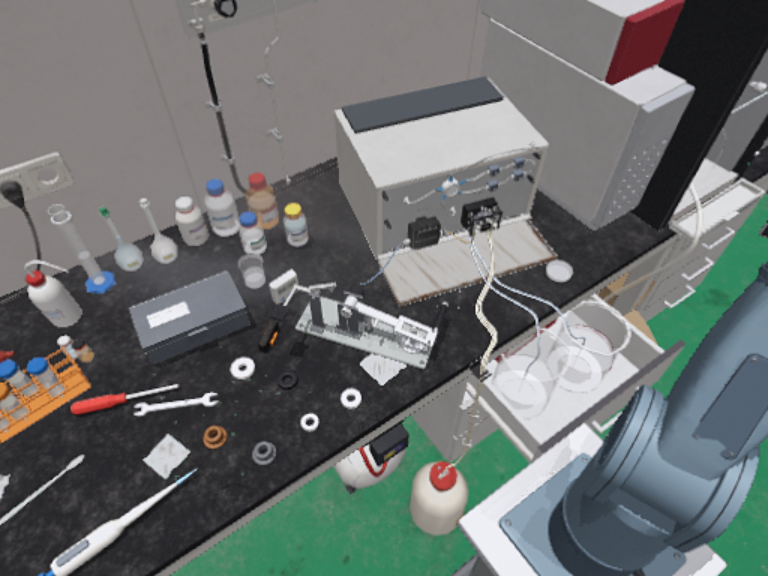

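Top view: white rings at (282,284), (297,349), (331,350); collar at (263,350); black look-alike (302,311), brown (242,320). The press runs from (345,270) to (400,345), with the handle at (430,333). I'll zoom in and measure.

Run:
```python
from h import *
i=cv2.imread("pics/top0.png");i=cv2.resize(i,(512,384),interpolation=cv2.INTER_AREA)
f=grab_frame("top");P=cloud(f);img=f["img"]
cv2.imwrite("pics/topz.png",cv2.resize(img[165:245,150:295,::-1],None,fx=5,fy=5,interpolation=cv2.INTER_CUBIC))
hsv=cv2.cvtColor(img,cv2.COLOR_RGB2HSV)
# white discs
for nm,m in (("white",(hsv[...,2]>170)&(hsv[...,1]<40)),("any",(P[...,2]>.006)&(P[...,2]<.04))):
    m=m&(P[...,0]>.35)&(P[...,0]<.8)&(P[...,1]<.6)&(P[...,1]>-.2)&(P[...,2]>-.01)
    n,l,st,c=cv2.connectedComponentsWithStats(m.astype(np.uint8))
    for k in range(1,n):
        if 15<st[k,4]<700:
            q=P[l==k];lo,hi=q.min(0),q.max(0)
            print(nm,c[k].round(1),st[k,4],"mean",q.mean(0).round(4),"size",(hi-lo)[:2].round(3),"zmed",np.median(q[:,2]).round(4))
```

```text
white [169.  150.3] 107 mean [0.7892 0.4065 0.0687] size [0.025 0.09 ] zmed 0.0682
white [226.3 159.1] 85 mean [0.7544 0.1642 0.06  ] size [0.035 0.06 ] zmed 0.0615
white [148.5 177.2] 40 mean [0.685  0.5049 0.0113] size [0.034 0.086] zmed 0.0143
white [155.4 188.7] 127 mean [0.6359 0.4735 0.0061] size [0.084 0.144] zmed 0.0059
white [187.5 189.3] 101 mean [0.6334 0.3331 0.01  ] size [0.047 0.049] zmed 0.011
white [141.1 209.1] 202 mean [0.5463 0.5295 0.0052] size [0.073 0.071] zmed 0.0053
white [301.6 238.2] 143 mean [ 0.429  -0.1543  0.0071] size [0.132 0.111] zmed 0.0066
white [129.2 225. ] 46 mean [0.4768 0.5712 0.0182] size [0.014 0.067] zmed 0.0211
white [198.3 232.2] 51 mean [0.45   0.2794 0.0094] size [0.033 0.032] zmed 0.0108
white [220.3 233.3] 72 mean [0.4461 0.1865 0.0092] size [0.039 0.038] zmed 0.0099
any [194.7 163.8] 71 mean [0.7433 0.304  0.0226] size [0.068 0.116] zmed 0.0208
any [163.4 162.9] 39 mean [0.7468 0.4406 0.0215] size [0.011 0.091] zmed 0.0216
any [227.1 163.3] 34 mean [0.7464 0.1639 0.0226] size [0.019 0.064] zmed 0.0218
any [137.8 172.6] 102 mean [0.703
[... 792 characters left out ...]
ean [0.4774 0.1125 0.009 ] size [0.067 0.034] zmed 0.0085
any [260.2 221.3] 20 mean [0.4974 0.0195 0.0165] size [0.021 0.017] zmed 0.015
any [306.5 227.2] 44 mean [ 0.4749 -0.1746  0.0122] size [0.067 0.046] zmed 0.0113
any [132.3 224.4] 52 mean [0.4792 0.557  0.0207] size [0.023 0.104] zmed 0.0216
any [264.4 227.6] 26 mean [0.4712 0.0016 0.0176] size [0.03  0.025] zmed 0.0168
any [174.4 232.3] 66 mean [0.4479 0.379  0.0154] size [0.046 0.043] zmed 0.013
any [197.8 231.9] 39 mean [0.4509 0.2812 0.0125] size [0.033 0.03 ] zmed 0.0116
any [219.6 232.8] 68 mean [0.448  0.1895 0.0113] size [0.042 0.051] zmed 0.011
any [295.7 247.9] 44 mean [ 0.3885 -0.129   0.0097] size [0.058 0.063] zmed 0.0097
```

View pics/topz.png

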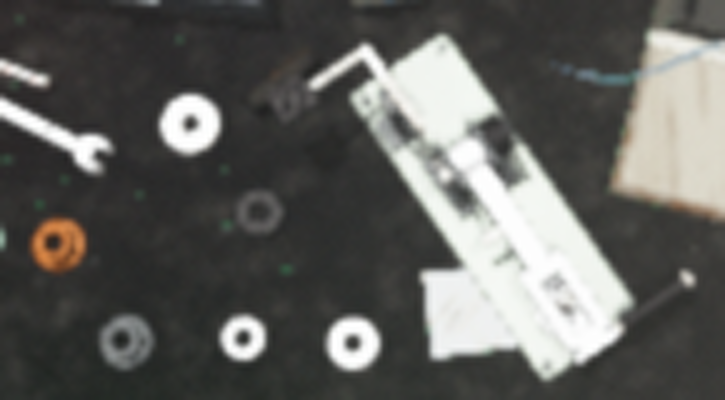

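Run:
```python
from h import *
f=grab_frame("scene");P=cloud(f)
cv2.imwrite("pics/scz.png",cv2.resize(f["img"][165:290,110:310,::-1],None,fx=4,fy=4,interpolation=cv2.INTER_CUBIC))
g=grab_frame("top");Q=cloud(g)
for nm,C in(("top",Q),("scene",P)):
    x,y,z=C[...,0],C[...,1],C[...,2]
    m=((z>.008)&(z<.017)&(x>.38)&(x<.75)&(y<.16)&(y>-.12)).astype(np.uint8)
    n,l,st,c=cv2.connectedComponentsWithStats(m)
    k=1+np.argmax(st[1:,4]); pts=C[l==k][:,:2].astype(np.float32)
    r=cv2.minAreaRect(pts);print(nm,st[k,4],r,cv2.boxPoints(r).round(4).tolist(),"z",np.median(C[l==k][:,2]))
    # tall bits
    m=(z>.03)&(z<.2)&(x>.4)&(x<.75)&(y<.2)&(y>-.12)
    s=C[m];print(len(s));
    if nm=="top":
        for a in s[np.argsort(s[:,1])][:14]:print(a.round(3),end=" ")
    print()
```

```text
top 619 ((0.5602965950965881, 0.0974869653582573), (0.3092252314090729, 0.10992741584777832), 16.647138595581055) [[0.39640000462532043, 0.10589999705553055], [0.4278999865055084, 0.0005000000237487257], [0.7242000102996826, 0.08910000324249268], [0.6927000284194946, 0.19439999759197235]] z 0.012602696872540564
812
[ 0.716 -0.12   0.145] [ 0.691 -0.12   0.062] [ 0.695 -0.12   0.063] [ 0.714 -0.119  0.073] [ 0.715 -0.119  0.117] [ 0.699 -0.119  0.031] [ 0.69  -0.119  0.031] [ 0.716 -0.119  0.158] [ 0.694 -0.118  0.033] [ 0.715 -0.118  0.037] [ 0.716 -0.118  0.084] [ 0.717 -0.118  0.128] [ 0.717 -0.117  0.047] [ 0.716 -0.117  0.172] 
scene 1157 ((0.5531302690505981, 0.0728144496679306), (0.283241331577301, 0.09669341146945953), 30.504255294799805) [[0.4065999984741211, 0.04259999841451645], [0.45570001006126404, -0.040699999779462814], [0.6996999979019165, 0.10300000011920929], [0.650600016117096, 0.18639999628067017]] z 0.011213745685136889
2024
```

View pics/scz.png

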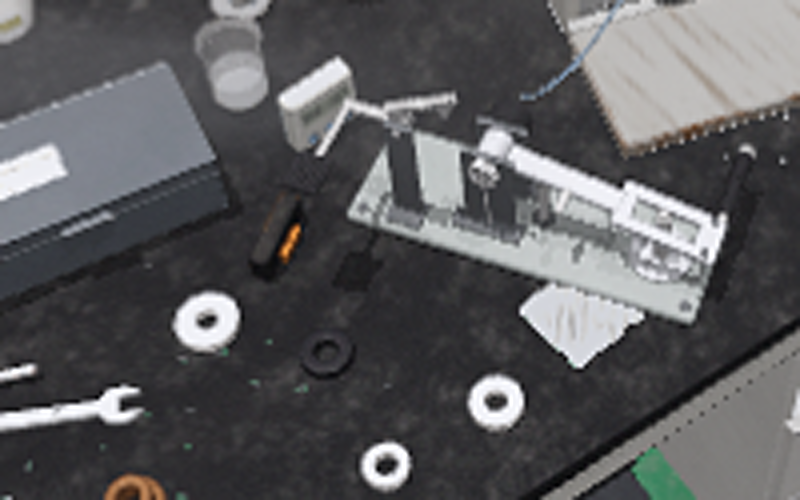

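Scene crop: only the three white rings, at (207,320), (496,402) and (386,466), are out. The press arm is down, its handle is at (735,190), and the dark trigger plate is at about (310,170). I'll fit the press pose from the base corners in both views.

```bash
cat >> h.py <<'E'
def pix(f,p):
    T=np.linalg.inv(f["T"]);c=np.c_[p,np.ones(len(p))]@T.T
    c=c[:,:3]*[1,-1,-1]
    return cv2.projectPoints(c.reshape(-1,1,3),np.zeros(3),np.zeros(3),f["K"],np.array([f["k1"],0,0,0,0.]))[0].reshape(-1,2)
def ray(f,uv,z):
    "world points on plane z seen at pixels"
    p=cv2.undistortPoints(np.float64(uv).reshape(-1,1,2),f["K"],np.array([f["k1"],0,0,0,0.])).reshape(-1,2)
    d=np.c_[p[:,0],-p[:,1],-np.ones(len(p))]@f["T"][:3,:3].T;o=f["T"][:3,3]
    return o+d*((z-o[2])/d[:,2])[:,None]
def press(b,L):
    L=np.atleast_2d(L)/1000.;c,s=np.cos(b[2]),np.sin(b[2])
    return np.c_[b[0]+c*L[:,0]-s*L[:,1],b[1]+s*L[:,0]+c*L[:,1],L[:,2]]
E
python3 - <<'E'
from h import *
from scipy.optimize import least_squares
t=grab_frame("top");s=grab_frame("scene")
A=np.array([[50,255,12],[-50,255,12],[50,-42,12],[-50,-42,12]]);a=np.array([[440,35],[352,98],[632,305],[548,380]])/5+[150,165]
B=np.array([[-50,255,12],[50,255,12],[-50,-42,12]]);b=np.array([[350,217],[412,130],[695,320]])/4+[110,165]
r=least_squares(lambda x:np.r_[(pix(t,press(x,A))-a).ravel(),(pix(s,press(x,B))-b).ravel()],[.47,0,-.6])
print(r.x,r.fun.round(1))
np.save("press.npy",r.x)
for n,L in dict(post=[0,0,15],handle=[57.5,140-185*np.cos(.2),49],cocked=[57.5,233,246],trig=[-90,0,125]).items():print(n,press(r.x,[L]).round(4))
h=ray(t,np.array([[655,297]])/5+[150,165],.05);print("sleeve seen top",h)
# trigger height cloud
Q=cloud(s);x,y,z=Q[...,0],Q[...,1],Q[...,2]
m=(z>.105)&(z<.14)&(x>.5)&(x<.75)&(y<.3)&(y>0)
c,sn=np.cos(r.x[2]),np.sin(r.x[2]);d=Q[m]-[r.x[0],r.x[1],0];lx=c*d[:,0]+sn*d[:,1];ly=-sn*d[:,0]+c*d[:,1]
k=(lx<-65);print(k.sum(),lx[k].min(),lx[k].max(),ly[k].min(),ly[k].max(),np.median(d[k,2]))
E
```

```text
[ 0.47422609  0.00657392 -0.95246993] [ 0.7 -0.1 -0.8  0.3  2.3  2.3 -0.4  1.1 -0.4 -0.8 -3.4 -1.8  0.8  0.1]
post [[0.4742 0.0066 0.015 ]]
handle [[ 0.4739 -0.0642  0.049 ]]
cocked [[0.6974 0.0948 0.246 ]]
trig [[0.4221 0.0799 0.125 ]]
sleeve seen top [[ 0.48205563 -0.06584375  0.05      ]]Traceback (most recent call last):
  File "<stdin>", line 15, in <module>
    return umr_minimum(a, axis, None, out, keepdims, initial, where)
ValueError: zero-size array to reduction operation minimum which has no identity
```

Run:
```python
from h import *
from scipy.optimize import least_squares
t=grab_frame("top");s=grab_frame("scene")
A=np.array([[50,255,12],[-50,255,12],[-50,-42,12]]);a=np.array([[440,35],[352,98],[548,380]])/5+[150,165]
B=np.array([[-50,255,12],[-50,-42,12]]);b=np.array([[350,217],[695,320]])/4+[110,165]
for w in(0,1):
    r=least_squares(lambda x:np.r_[(pix(t,press(x,A))-a).ravel(),w*(pix(s,press(x,B))-b).ravel()],[.47,0,-.6])
    print(r.x,r.fun.round(1))
np.save("press.npy",r.x);x=r.x
V=cv2.resize(t["img"][165:245,150:295,::-1],None,fx=5,fy=5,interpolation=cv2.INTER_CUBIC)
W=cv2.resize(s["img"][165:290,110:310,::-1],None,fx=4,fy=4,interpolation=cv2.INTER_CUBIC)
box=[[50,255,12],[-50,255,12],[-50,-42,12],[50,-42,12]]
pts=box+[[0,0,71],[26,140-181,49],[89,140-181,49],[-90,210,125]]
for f,I,o,k in((t,V,(150,165),5),(s,W,(110,165),4)):
    p=((pix(f,press(x,pts))-o)*k).astype(int)
    cv2.polylines(I,[p[:4]],True,(0,0,255),1)
    for q in p[4:]:cv2.circle(I,tuple(map(int,q)),4,(255,0,255),1)
cv2.imwrite("pics/ov.png",np.vstack([cv2.resize(V,None,fx=.75,fy=.75),np.zeros((5,543,3),np.uint8),cv2.resize(W[50:],(543,294))]))
Q=cloud(s);P=Q[...,2]
c,sn=np.cos(x[2]),np.sin(x[2]);d=Q.reshape(-1,3)-[x[0],x[1],0];lx=c*d[:,0]+sn*d[:,1];ly=-sn*d[:,0]+c*d[:,1]
k=(lx<-60)&(lx>-130)&(ly>100)&(ly<280)&(d[:,2]>.1)&(d[:,2]<.15);k=(abs(lx+.09)<.035)&(ly>.1)&(ly<.28)&(d[:,2]>.1)&(d[:,2]<.15)
print(k.sum());print(np.c_[lx,ly,d[:,2]][k].round(3)[::6])
```

```text
[ 0.47741164  0.00454904 -0.94091496] [ 0.6 -0.5 -0.8  0.1  0.2  0.4 -0.  -0.   0.  -0. ]
[ 0.47577318  0.00616925 -0.94583867] [ 0.5 -0.3 -1.   0.3 -0.2  0.7 -0.6 -0.8  0.7 -0.3]Traceback (most recent call last):
  File "<stdin>", line 18, in <module>
    return _nx.concatenate(arrs, 0, dtype=dtype, casting=casting)
           ~~~~~~~~~~~~~~~^^^^^^^^^^^^^^^^^^^^^^^^^^^^^^^^^^^^^^^
ValueError: all the input array dimensions except for the concatenation axis must match exactly, but along dimension 1, the array at index 0 has size 544 and the array at index 1 has size 543
```

```bash
python3 -m inch '[{"tz":0.4},{"tz":0.4},{"tx":0.196,"ty":0.386,"wz":0.101},{"tx":0.196,"ty":0.386,"wz":0.101},{"tx":0.196,"ty":0.386,"wz":0.101},{"tx":0.196,"ty":0.386,"wz":0.101},{"tx":0.196,"ty":0.386,"wz":0.101},{"tx":0.196,"ty":0.386,"wz":0.101},{"tx":0.196,"ty":0.386,"wz":0.101},{"tx":0.196,"ty":0.386,"wz":0.101},{"tx":0.196,"ty":0.386,"wz":0.101},{"tx":0.196,"ty":0.386,"wz":0.101},{"tx":0.196,"ty":0.386,"wz":0.101},{"tx":0.196,"ty":0.386,"wz":0.101},{}]'
```

```text
invalid input at $[0]: expected keys tx, ty, tz, wx, wy, wz
```

```bash
python3 -m inch '[{"tx":0,"ty":0,"tz":0.4,"wx":0,"wy":0,"wz":0},{"tx":0,"ty":0,"tz":0.4,"wx":0,"wy":0,"wz":0},{"tx":0.196,"ty":0.386,"tz":0,"wx":0,"wy":0,"wz":0.101},{"tx":0.196,"ty":0.386,"tz":0,"wx":0,"wy":0,"wz":0.101},{"tx":0.196,"ty":0.386,"tz":0,"wx":0,"wy":0,"wz":0.101},{"tx":0.196,"ty":0.386,"tz":0,"wx":0,"wy":0,"wz":0.101},{"tx":0.196,"ty":0.386,"tz":0,"wx":0,"wy":0,"wz":0.101},{"tx":0.196,"ty":0.386,"tz":0,"wx":0,"wy":0,"wz":0.101},{"tx":0.196,"ty":0.386,"tz":0,"wx":0,"wy":0,"wz":0.101},{"tx":0.196,"ty":0.386,"tz":0,"wx":0,"wy":0,"wz":0.101},{"tx":0.196,"ty":0.386,"tz":0,"wx":0,"wy":0,"wz":0.101},{"tx":0.196,"ty":0.386,"tz":0,"wx":0,"wy":0,"wz":0.101},{"tx":0.196,"ty":0.386,"tz":0,"wx":0,"wy":0,"wz":0.101},{"tx":0.196,"ty":0.386,"tz":0,"wx":0,"wy":0,"wz":0.101}]'
```

```text
time_s: 2.2
eef_pos: [0.4786, -0.0505, 0.3325]
ee_rot: [0.006, 0.428, 0.904, 0.001]
force: [0.9, 0.0, -0.5]
opening: 0.0854
```

Run:
```python
from h import *
x=np.load("press.npy");print(x)
t=grab_frame("top");s=grab_frame("scene")
# use initial top picture (unoccluded) for the top overlay
V0=cv2.resize(cv2.imread("pics/top0.png"),(512,384),interpolation=cv2.INTER_AREA)
V=cv2.resize(V0[165:245,150:295],(800,441),interpolation=cv2.INTER_CUBIC)[:, :]
W=cv2.resize(s["img"][165:265,165:310,::-1],(800,552),interpolation=cv2.INTER_CUBIC)
pts=[[50,255,12],[-50,255,12],[-50,-42,12],[50,-42,12],[0,0,71],[26,140-181,49],[89,140-181,49],[-90,210,125]]
for f,I,o in((t,V,(150,165)),(s,W,(165,165))):
    k=800/145
    p=((pix(f,press(x,pts))-o+.5)*k).astype(int)
    cv2.polylines(I,[p[:4]],True,(0,0,255),1)
    for q in p[4:]:cv2.circle(I,tuple(map(int,q)),4,(255,0,255),1)
I=np.hstack([V[:,350:],W[:441,350:]]);I=cv2.resize(I,(800,int(441*800/900)))
cv2.imwrite("pics/ov.png",I)
```

```text
[ 0.47577318  0.00616925 -0.94583867]
```

View pics/ov.png

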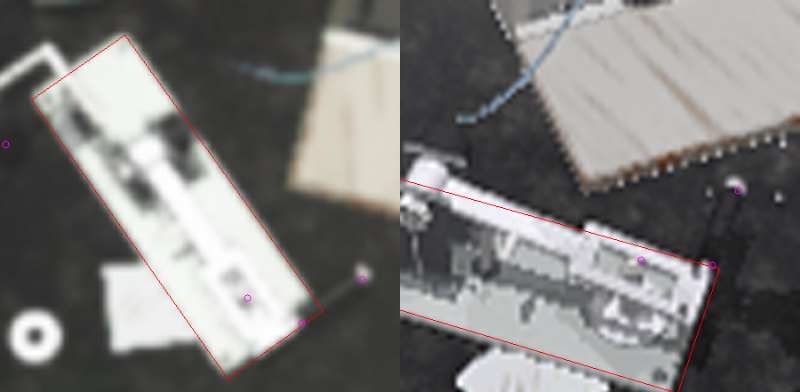

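```bash
python3 -m inch '[{"tx":0,"ty":-0.15,"tz":-0.4,"wx":0,"wy":0,"wz":-0.039},{"tx":0,"ty":0,"tz":-0.5,"wx":0,"wy":0,"wz":0},{"tx":0,"ty":0,"tz":-0.5,"wx":0,"wy":0,"wz":0},{"tx":0,"ty":0,"tz":-0.5,"wx":0,"wy":0,"wz":0},{"tx":0,"ty":0,"tz":0,"wx":0,"wy":0,"wz":0}]'
```

```text
time_s: 2.92
eef_pos: [0.4805, -0.067, 0.1011]
ee_rot: [0.009, 0.455, 0.89, 0.002]
force: [0.7, 0.7, 0.3]
opening: 0.085
```

```bash
python3 -m inch '[{"tx":-0.015,"ty":-0.01,"tz":-0.29,"wx":0.003,"wy":0.011,"wz":0},{"tx":0,"ty":0,"tz":-0.28,"wx":0,"wy":0,"wz":0},{"tx":0,"ty":0,"tz":0,"wx":0,"wy":0,"wz":0}]' && python3 -m inch '[{"tx":0,"ty":0,"tz":0,"wx":0,"wy":0,"wz":0},{"tx":0,"ty":0,"tz":0,"wx":0,"wy":0,"wz":0},{"tx":0,"ty":0,"tz":0,"wx":0,"wy":0,"wz":0},{"tx":0,"ty":0,"tz":0,"wx":0,"wy":0,"wz":0},{"tx":0,"ty":0,"tz":0,"wx":0,"wy":0,"wz":0},{"tx":0,"ty":0,"tz":0,"wx":0,"wy":0,"wz":0}]' 1
```

```text
time_s: 3.3
eef_pos: [0.4847, -0.0705, 0.0386]
ee_rot: [0.006, 0.457, 0.89, 0.001]
force: [0.1, -0.7, 0.9]
opening: 0.0854
time_s: 4.05
eef_pos: [0.4865, -0.0737, 0.0449]
ee_rot: [0.009, 0.458, 0.889, -0.0]
force: [-0.0, -0.4, 1.4]
opening: 0.0107
```

```bash
python3 -m inch '[{"tx":-0.06,"ty":0.04,"tz":0,"wx":0,"wy":0.01,"wz":0},{"tx":0,"ty":0,"tz":0,"wx":0,"wy":0,"wz":0},{"tx":0,"ty":0,"tz":0,"wx":0,"wy":0,"wz":0},{"tx":0,"ty":0,"tz":0,"wx":0,"wy":0,"wz":0},{"tx":0,"ty":0,"tz":0,"wx":0,"wy":0,"wz":0}]' 0; python3 -m inch '[{"tx":-0.02,"ty":0,"tz":-0.1,"wx":0,"wy":0,"wz":0},{"tx":-0.02,"ty":0,"tz":-0.06,"wx":0,"wy":0,"wz":0}]'
```

```text
time_s: 4.68
eef_pos: [0.4795, -0.0676, 0.0448]
ee_rot: [0.002, 0.457, 0.889, -0.003]
force: [0.1, -0.3, 0.0]
opening: 0.0858
time_s: 4.92
eef_pos: [0.4748, -0.0678, 0.0247]
ee_rot: [0.002, 0.458, 0.889, -0.003]
force: [-0.3, 0.4, -0.9]
opening: 0.0853
```

```bash
python3 -m inch '[{"tx":0.03,"ty":0,"tz":0.03,"wx":0,"wy":0,"wz":0},{"tx":0,"ty":0,"tz":0,"wx":0,"wy":0,"wz":0},{"tx":0,"ty":0,"tz":0,"wx":0,"wy":0,"wz":0},{"tx":0,"ty":0,"tz":0,"wx":0,"wy":0,"wz":0},{"tx":0,"ty":0,"tz":0,"wx":0,"wy":0,"wz":0},{"tx":0,"ty":0,"tz":0,"wx":0,"wy":0,"wz":0},{"tx":0,"ty":0,"tz":0,"wx":0,"wy":0,"wz":0}]' 1
```

```text
time_s: 5.8
eef_pos: [0.4808, -0.0658, 0.0284]
ee_rot: [0.003, 0.457, 0.889, -0.001]
force: [1.4, 0.7, -2.4]
opening: 0.0115
```

```bash
cat > arc.py <<'E'
from h import *
# where on the arc the grasp is, and the rows' worth of shift to given elevations
import sys
b=np.load("press.npy");o=arm.observe();w,x,y,z=o["ee_rot"]
g=o["eef_pos"]-arm.tcp_to_grasp*np.array([2*(x*z+w*y),2*(y*z-w*x),1-2*(x*x+y*y)])
c,s=np.cos(b[2]),np.sin(b[2]);d=g-[b[0],b[1],0];lx=c*d[0]+s*d[1];ly=-s*d[0]+c*d[1]
e=np.arctan2(d[2]-.086,.140-ly);r=np.hypot(d[2]-.086,.140-ly)
print("local",np.round([lx,ly,d[2]],4),"theta",round(e+.2,3),"r",round(r,4),"F",o["force"].round(1),"open",round(o["opening"],4))
p=np.array([ly,d[2]])
for th in map(float,sys.argv[1:]):
    q=np.array([.140-.185*np.cos(th-.2),.086+.185*np.sin(th-.2)]);k=(q-p)/.12;p=q
    print(th,"tx %.3f ty %.3f tz %.3f"%(-s*k[0],c*k[0],k[1]))
E
python3 -m inch '[{"tx":-0.024,"ty":-0.017,"tz":0.229,"wx":0,"wy":0,"wz":0},{"tx":0.005,"ty":0.003,"tz":0.231,"wx":0,"wy":0,"wz":0},{"tx":0.032,"ty":0.023,"tz":0.228,"wx":0,"wy":0,"wz":0}]'; python3 arc.py .6 .75 .9 1.05 1.2 1.35
python3 - <<'E'
from h import *
f=shot("scene","lift.png",(120,280,150,350),3)
E
```

```text
time_s: 6.18
eef_pos: [0.4822, -0.0646, 0.1108]
ee_rot: [0.002, 0.457, 0.889, -0.0]
force: [6.2, 2.1, -10.0]
opening: 0.0118
local [ 0.0611 -0.0363  0.1295] theta 0.442 r 0.1816 F [  6.2   2.1 -10. ] open 0.0118
0.6 tx 0.040 ty 0.029 tz 0.238
0.75 tx 0.086 ty 0.062 tz 0.205
0.9 tx 0.110 ty 0.079 tz 0.187
1.05 tx 0.131 ty 0.095 tz 0.165
1.2 tx 0.150 ty 0.108 tz 0.139
1.35 tx 0.165 ty 0.119 tz 0.110
```

View pics/lift.png

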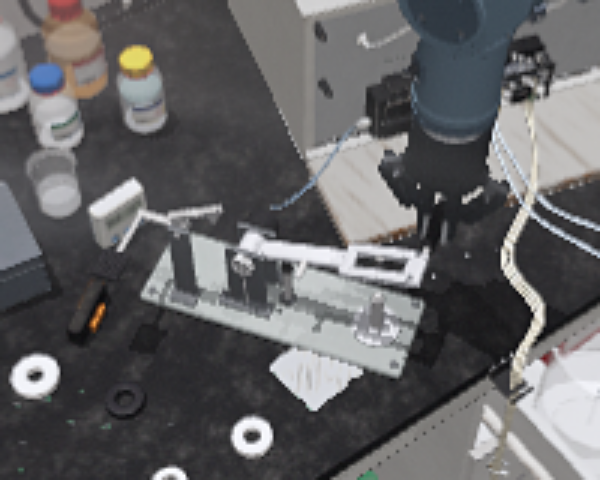

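The arm is lifting: its end is at (425,265), held by the gripper, and the post is now clear at (377,315). I'll go on round the arc.

```bash
python3 -m inch '[{"tx":0.04,"ty":0.029,"tz":0.238,"wx":0,"wy":0,"wz":0},{"tx":0.086,"ty":0.062,"tz":0.205,"wx":0,"wy":0,"wz":0},{"tx":0.11,"ty":0.079,"tz":0.187,"wx":0,"wy":0,"wz":0},{"tx":0.131,"ty":0.095,"tz":0.165,"wx":0,"wy":0,"wz":0}]'; python3 arc.py 1.1 1.25 1.4 1.55 1.7 1.85
```

```text
time_s: 6.72
eef_pos: [0.5312, -0.0298, 0.207]
ee_rot: [0.006, 0.457, 0.889, 0.005]
force: [10.7, 0.7, -24.1]
opening: 0.0116
local [0.0615 0.0236 0.2257] theta 1.076 r 0.1818 F [ 10.7   0.7 -24.1] open 0.0116
1.1 tx 0.009 ty 0.007 tz 0.043
1.25 tx 0.155 ty 0.112 tz 0.130
1.4 tx 0.169 ty 0.122 tz 0.100
1.55 tx 0.179 ty 0.129 tz 0.067
1.7 tx 0.185 ty 0.134 tz 0.034
1.85 tx 0.187 ty 0.135 tz -0.001
```

```bash
sed -i 's/\.185\*/.180*/g' arc.py; python3 arc.py 1.25 1.4 1.55 1.7 1.85 2.0; python3 -m inch '[{"tx":0.145,"ty":0.105,"tz":0.12,"wx":0,"wy":0,"wz":0},{"tx":0.165,"ty":0.119,"tz":0.097,"wx":0,"wy":0,"wz":0},{"tx":0.174,"ty":0.126,"tz":0.065,"wx":0,"wy":0,"wz":0},{"tx":0.18,"ty":0.13,"tz":0.033,"wx":0,"wy":0,"wz":0}]'; python3 arc.py  1.85 2.0 2.15 2.3 2.4
```

```text
local [0.0615 0.0236 0.2257] theta 1.076 r 0.1818 F [ 10.7   0.7 -24.1] open 0.0116
1.25 tx 0.181 ty 0.131 tz 0.137
1.4 tx 0.164 ty 0.119 tz 0.097
1.55 tx 0.174 ty 0.126 tz 0.066
1.7 tx 0.180 ty 0.130 tz 0.033
1.85 tx 0.182 ty 0.132 tz -0.001
2.0 tx 0.180 ty 0.130 tz -0.035
time_s: 7.22
eef_pos: [0.5995, 0.0178, 0.2463]
ee_rot: [-0.003, 0.46, 0.888, -0.012]
force: [-13.8, -3.5, 25.5]
opening: 0.0116
local [0.0629 0.1076 0.265 ] theta 1.592 r 0.182 F [-13.8  -3.5  25.5] open 0.0116
1.85 tx 0.315 ty 0.227 tz 0.003
2.0 tx 0.180 ty 0.130 tz -0.035
2.15 tx 0.174 ty 0.125 tz -0.067
2.3 tx 0.164 ty 0.118 tz -0.099
2.4 tx 0.102 ty 0.073 tz -0.082
```

```bash
sed -i 's/\.180\*/.184*/g' arc.py; python3 arc.py 1.75 1.9 2.05 2.2; python3 -m inch '[{"tx":0.18,"ty":0.13,"tz":0.03,"wx":0,"wy":0,"wz":0},{"tx":0.18,"ty":0.13,"tz":-0.01,"wx":0,"wy":0,"wz":0},{"tx":0.176,"ty":0.127,"tz":-0.045,"wx":0,"wy":0,"wz":0}]'; python3 arc.py  2.15 2.3 2.38
```

```text
local [0.0629 0.1076 0.265 ] theta 1.592 r 0.182 F [-13.8  -3.5  25.5] open 0.0116
1.75 tx 0.193 ty 0.139 tz 0.041
1.9 tx 0.186 ty 0.134 tz -0.012
2.05 tx 0.182 ty 0.132 tz -0.047
2.2 tx 0.175 ty 0.126 tz -0.080
time_s: 7.6
eef_pos: [0.6615, 0.0617, 0.2456]
ee_rot: [-0.004, 0.461, 0.887, -0.018]
force: [-6.8, -1.2, 12.0]
opening: 0.012
local [0.0635 0.1837 0.2643] theta 2.011 r 0.1836 F [-6.8 -1.2 12. ] open 0.012
2.15 tx 0.165 ty 0.119 tz -0.061
2.3 tx 0.167 ty 0.121 tz -0.101
2.38 tx 0.084 ty 0.060 tz -0.066
```

```bash
python3 -m inch '[{"tx":0.165,"ty":0.119,"tz":-0.05,"wx":0,"wy":0,"wz":0},{"tx":0.165,"ty":0.12,"tz":-0.085,"wx":0,"wy":0,"wz":0},{"tx":0.08,"ty":0.058,"tz":-0.055,"wx":0,"wy":0,"wz":0}]'; python3 arc.py  2.3 2.36
```

```text
time_s: 7.98
eef_pos: [0.7089, 0.0951, 0.2216]
ee_rot: [-0.006, 0.462, 0.887, -0.024]
force: [-3.0, -1.7, 6.8]
opening: 0.0112
local [0.064  0.242  0.2403] theta 2.355 r 0.185 F [-3.  -1.7  6.8] open 0.0112
2.3 tx -0.061 ty -0.044 tz 0.038
2.36 tx 0.063 ty 0.046 tz -0.049
```

```bash
python3 -m inch '[{"tx":0.04,"ty":0.03,"tz":-0.03,"wx":0,"wy":0,"wz":0},{"tx":0,"ty":0,"tz":0,"wx":0,"wy":0,"wz":0}]'; python3 arc.py  2.3; python3 -m inch '[{"tx":-0.035,"ty":-0.025,"tz":0.025,"wx":0,"wy":0,"wz":0},{"tx":-0.035,"ty":-0.025,"tz":0.025,"wx":0,"wy":0,"wz":0},{"tx":-0.035,"ty":-0.025,"tz":0.025,"wx":0,"wy":0,"wz":0},{"tx":0,"ty":0,"tz":0,"wx":0,"wy":0,"wz":0}]'; python3 arc.py  2.3
```

```text
time_s: 8.22
eef_pos: [0.7136, 0.0984, 0.2178]
ee_rot: [-0.006, 0.462, 0.887, -0.026]
force: [-2.9, -0.3, 7.4]
opening: 0.0119
local [0.0641 0.2478 0.2365] theta 2.392 r 0.1851 F [-2.9 -0.3  7.4] open 0.0119
2.3 tx -0.101 ty -0.073 tz 0.069
time_s: 8.72
eef_pos: [0.702, 0.0903, 0.2268]
ee_rot: [-0.004, 0.461, 0.887, -0.025]
force: [3.5, 1.7, -1.2]
opening: 0.0117
local [0.0639 0.2335 0.2455] theta 2.301 r 0.1849 F [ 3.5  1.7 -1.2] open 0.0117
2.3 tx -0.004 ty -0.003 tz -0.005
```

```bash
python3 -m inch '[{"tx":0,"ty":0,"tz":0,"wx":0,"wy":0,"wz":0},{"tx":0,"ty":0,"tz":0,"wx":0,"wy":0,"wz":0},{"tx":0,"ty":0,"tz":0,"wx":0,"wy":0,"wz":0},{"tx":0,"ty":0,"tz":0,"wx":0,"wy":0,"wz":0},{"tx":0,"ty":0,"tz":0.2,"wx":0,"wy":0,"wz":0},{"tx":0,"ty":0,"tz":0.4,"wx":0,"wy":0,"wz":0},{"tx":0,"ty":0,"tz":0.5,"wx":0,"wy":0,"wz":0},{"tx":0,"ty":0,"tz":0,"wx":0,"wy":0,"wz":0}]' 0
python3 - <<'E'
from h import *
f=shot("scene","cocked.png",(100,280,110,350),3)
E
```

```text
time_s: 9.72
eef_pos: [0.6994, 0.088, 0.3598]
ee_rot: [-0.006, 0.461, 0.887, -0.028]
force: [-0.5, -0.1, 0.1]
opening: 0.0855
```

View pics/cocked.png

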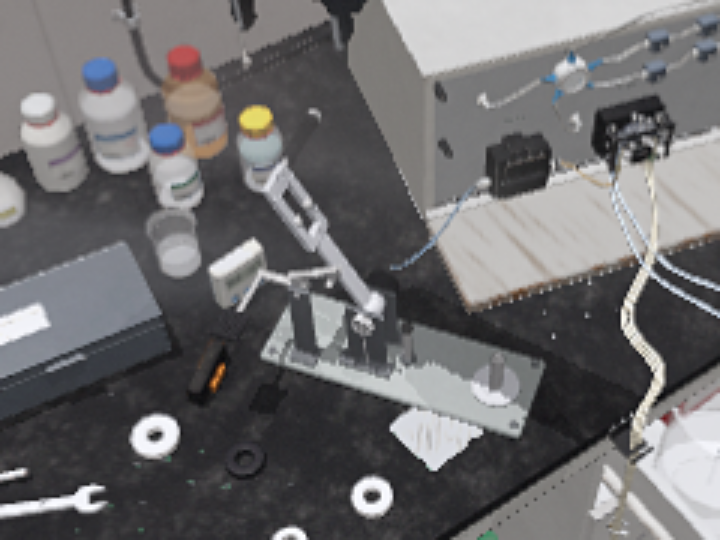

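The arm is cocked and holds by itself: its tip is at (280,175) and the handle is free. The post tip is at (496,355). Next I'll measure the rings, collar and post from both cameras.

```bash
cat >> h.py <<'E'
def go(x,y,z,jaw,quiet=False):
    "shift/turn (in move units) from the measured pose to the target"
    from scipy.spatial.transform import Rotation as R
    o=arm.observe();r=R.from_quat(np.roll(o["ee_rot"],-1))
    best=None
    for k in(0,np.pi):
        a=jaw+k;Y=np.array([np.cos(a),np.sin(a),0]);Z=np.array([0,0,-1.]);X=np.cross(Y,Z)
        v=(R.from_matrix(np.c_[X,Y,Z])*r.inv()).as_rotvec()
        if best is None or np.linalg.norm(v)<np.linalg.norm(best):best=v
    Y=r.as_matrix()[:,1];print("tcp",o["eef_pos"].round(4),"jaw",np.arctan2(Y[1],Y[0]).round(3),"open",round(o["opening"],4),"F",o["force"].round(1),"t",o["time_s"],"q7",o["q"][6].round(2))
    print("shift",((np.array([x,y,z])-o["eef_pos"])/.12).round(3),"turn",(best/(np.pi/2)).round(3))
def find(f,guess,z,kind,rad=.04):
    "centre of a disc: mask of filled blob near guess, by rays onto its top plane"
    g=pix(f,np.array([[*guess,z]]))[0];u0,v0=np.round(g).astype(int)
    w=14;I=f["img"][v0-w:v0+w+1,u0-w:u0+w+1].astype(float)
    k=6;I=cv2.resize(I,None,fx=k,fy=k,interpolation=cv2.INTER_CUBIC)
    hsv=cv2.cvtColor(np.clip(I,0,255).astype(np.uint8),cv2.COLOR_RGB2HSV)
    m=(hsv[...,2]>130)&(hsv[...,1]<60) if kind=="white" else (hsv[...,2]>62)
    c,_=cv2.findContours(m.astype(np.uint8),cv2.RETR_EXTERNAL,cv2.CHAIN_APPROX_NONE)
    ctr=np.array([I.shape[1]/2,I.shape[0]/2])
    c=[q for q in c if cv2.contourArea(q)>900]
    c=min(c,key=lambda q:np.linalg.norm(q.reshape(-1,2).mean(0)-ctr))
    uv=(c.reshape(-1,2)+.5)/k-.5+[u0-w,v0-w]
    p=ray(f,uv,z)[:,:2].astype(np.float32)
    e=cv2.fitEllipse(p.reshape(-1,1,2)*1000)
    return np.array(e[0])/1000,e[1]
E
python3 - <<'E'
from h import *
b=np.load("press.npy")
fr={n:grab_frame(n) for n in("top","scene")}
for nm,g,z,k in(("A",(.634,.333),.009,"white"),("B",(.447,.188),.009,"white"),("C",(.45,.28),.009,"white"),("collar",(.449,.379),.004,"d")):
    for n,f in fr.items():
        try:print(nm,n,*[np.round(q,4) for q in find(f,g,z,k)])
        except Exception as e:print(nm,n,e)
for n,f in fr.items():
    C=cloud(f);d=np.hypot(C[...,0]-b[0],C[...,1]-b[1]);m=(d<.03)&(C[...,2]>.03)&(C[...,2]<.08)
    q=C[m];print(n,len(q),q.mean(0).round(4),q.max(0).round(4));
    if len(q):
        t=q[q[:,2]>q[:,2].max()-.006];print("tip",t.mean(0).round(4),len(t))
    print(pix(f,press(b,[[0,0,71],[0,0,15]])).round(1))
t=fr["top"];s=fr["scene"]
k=800/2/40
a=pix(t,press(b,[[0,0,40]]))[0].astype(int);c=pix(s,press(b,[[0,0,40]]))[0].astype(int)
o=[]
for f,(u,v) in((t,a),(s,c)):
    I=cv2.resize(f["img"][v-20:v+20,u-20:u+20,::-1],(400,400),interpolation=cv2.INTER_CUBIC)
    for L,col in(([0,0,71],(255,0,255)),([0,0,15],(0,0,255))):
        p=((pix(f,press(b,[L]))[0]-(u-20,v-20)+.5)*10).astype(int);cv2.circle(I,tuple(map(int,p)),4,col,1)
    th=np.linspace(0,6.28,40);p=((pix(f,press(b,np.c_[26*np.cos(th),26*np.sin(th),15+0*th]))-(u-20,v-20)+.5)*10).astype(int);cv2.polylines(I,[p],True,(0,200,0),1)
    o.append(I)
cv2.imwrite("pics/post.png",np.hstack(o))
go(.634,.333,.2,0)
E
```

```text
A top [0.6335 0.3331] [52.6159 52.7624]
A scene [0.6322 0.3339] [49.2657 52.6793]
B top [0.4466 0.1872] [44.9905 45.5671]
B scene [0.4459 0.1883] [41.0711 44.496 ]
C top [0.4503 0.28  ] [37.8539 38.4838]
C scene [0.4491 0.2811] [34.8464 36.6557]
collar top [0.4468 0.3802] [48.2273 48.4815]
collar scene [0.447 0.381] [45.0795 47.5508]<stdin>:10: RuntimeWarning: Mean of empty slice.
  ret = um.true_divide(
Traceback (most recent call last):
ValueError: zero-size array to reduction operation maximum which has no identity
```

```bash
python3 -m inch '[{"tx":-0.1,"ty":0.41,"tz":0,"wx":0.006,"wy":-0.005,"wz":-0.08},{"tx":-0.11,"ty":0.41,"tz":0,"wx":0.006,"wy":-0.005,"wz":-0.08},{"tx":-0.11,"ty":0.41,"tz":-0.2,"wx":0.006,"wy":-0.005,"wz":-0.08},{"tx":-0.11,"ty":0.41,"tz":-0.3,"wx":0.006,"wy":-0.005,"wz":-0.08},{"tx":-0.11,"ty":0.41,"tz":-0.4,"wx":0.006,"wy":-0.005,"wz":-0.07},{"tx":0,"ty":0,"tz":-0.4,"wx":0,"wy":0,"wz":0}]'
python3 - <<'E'
from h import *
go(.6328,.3335,.06,0)
b=np.load("press.npy")
fr={n:grab_frame(n) for n in("top","scene")}
t=fr["top"];s=fr["scene"]
a=pix(t,press(b,[[0,0,40]]))[0].astype(int);c=pix(s,press(b,[[0,0,40]]))[0].astype(int)
o=[]
for f,(u,v) in((t,a),(s,c)):
    I=cv2.resize(f["img"][v-20:v+20,u-20:u+20,::-1],(400,400),interpolation=cv2.INTER_CUBIC)
    for L,col in(([0,0,71],(255,0,255)),([0,0,15],(0,0,255))):
        p=((pix(f,press(b,[L]))[0]-(u-20,v-20)+.5)*10).astype(int);cv2.circle(I,tuple(map(int,p)),4,col,1)
    th=np.linspace(0,6.28,40);p=((pix(f,press(b,np.c_[26*np.cos(th),26*np.sin(th),15+0*th]))-(u-20,v-20)+.5)*10).astype(int);cv2.polylines(I,[p],True,(0,200,0),1)
    o.append(I);print(u,v)
cv2.imwrite("pics/post.png",np.hstack(o))
E
```

```text
time_s: 10.62
eef_pos: [0.629, 0.3298, 0.1929]
ee_rot: [-0.017, 0.716, 0.698, 0.0]
force: [1.8, 0.1, -0.7]
opening: 0.0853
tcp [0.629  0.3298 0.1929] jaw -0.024 open 0.0853 F [ 1.8  0.1 -0.7] t 10.625 q7 -0.77
shift [ 0.032  0.031 -1.108] turn [-0.015 -0.015  0.016]
263 225
276 223
```

View pics/post.png

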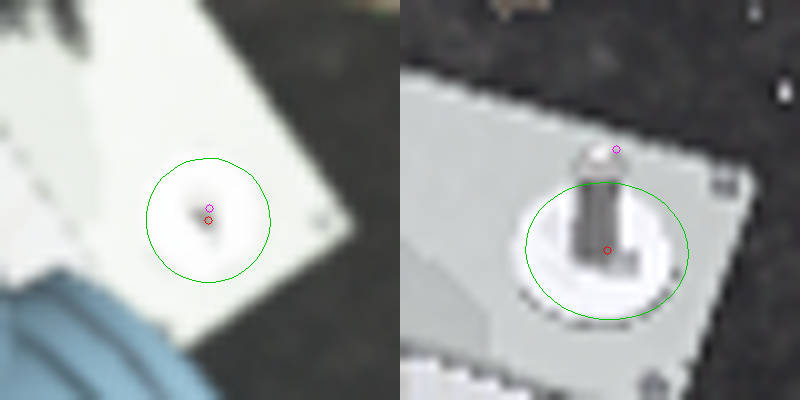

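The post's scene pixels (tip about (600,150), seat centre about (592,252)) lie roughly 1.5 px left of the fit. That agrees with the forces I saw while cocking: the press is really about 2–3 mm further along +x/+y. I'll use post ≈ (0.477, 0.0085) and check at placing. Now the first ring.

```bash
python3 -m inch '[{"tx":0.032,"ty":0.031,"tz":-0.4,"wx":-0.015,"wy":-0.015,"wz":0.016},{"tx":0,"ty":0,"tz":-0.4,"wx":0,"wy":0,"wz":0},{"tx":0,"ty":0,"tz":-0.3,"wx":0,"wy":0,"wz":0},{"tx":0,"ty":0,"tz":0,"wx":0,"wy":0,"wz":0}]';python3 - <<'E'
from h import *
go(.6328,.3335,.001,0)
b=np.load("press.npy")
for n in("top","scene"):
    f=grab_frame(n);C=cloud(f);d=np.hypot(C[...,0]-b[0]-.002,C[...,1]-b[1]-.002);q=C[(d<.02)&(C[...,2]>.025)&(C[...,2]<.09)]
    print(n,q.round(4)[:40:2].tolist())
E
```

```text
time_s: 11.22
eef_pos: [0.636, 0.3223, 0.056]
ee_rot: [0.002, 0.71, 0.704, -0.006]
force: [0.9, -0.6, -0.3]
opening: 0.0856
tcp [0.636  0.3223 0.056 ] jaw -0.008 open 0.0856 F [ 0.9 -0.6 -0.3] t 11.225 q7 -0.81
shift [-0.027  0.094 -0.458] turn [ 0.007 -0.003  0.005]
top [[0.4852, 0.0121, 0.0702], [0.4811, 0.0161, 0.0698], [0.4812, 0.008, 0.0696], [0.4773, 0.012, 0.0675], [0.4759, 0.0159, 0.0376], [0.4746, 0.0078, 0.0531]]
scene [[0.4823, 0.013, 0.0659], [0.4769, 0.0095, 0.0693], [0.4815, 0.0134, 0.0618], [0.4747, 0.0111, 0.0679], [0.4772, 0.0167, 0.0642], [0.4728, 0.0124, 0.0659], [0.4784, 0.0154, 0.0562], [0.4709, 0.0137, 0.0638], [0.4764, 0.0168, 0.0543], [0.4709, 0.0134, 0.0582], [0.4758, 0.017, 0.0497], [0.4723, 0.0119, 0.0497], [0.4788, 0.0182, 0.0415], [0.4735, 0.0145, 0.0449], [0.4727, 0.007, 0.0394], [0.4751, 0.0169, 0.0393], [0.4707, 0.0125, 0.0409], [0.4786, 0.0177, 0.0301], [0.4721, 0.015, 0.0358], [0.4724, 0.0065, 0.028]]
```

```bash
python3 -m inch '[{"tx":-0.027,"ty":0.094,"tz":-0.15,"wx":0.007,"wy":-0.003,"wz":0.005},{"tx":0,"ty":0,"tz":-0.15,"wx":0,"wy":0,"wz":0},{"tx":0,"ty":0,"tz":-0.05,"wx":0,"wy":0,"wz":0}]';python3 -c '
from h import *
go(.6328,.3335,.001,0)'
```

```text
time_s: 11.7
eef_pos: [0.638, 0.3376, 0.0205]
ee_rot: [0.002, 0.707, 0.707, 0.007]
force: [-0.5, -0.6, -0.7]
opening: 0.0852
tcp [0.638  0.3376 0.0205] jaw -0.001 open 0.0852 F [-0.5 -0.6 -0.7] t 11.7 q7 -0.83
shift [-0.043 -0.034 -0.162] turn [-0.005  0.008  0.   ]
```

```bash
python3 -m inch '[{"tx":-0.05,"ty":-0.034,"tz":-0.12,"wx":-0.005,"wy":0.008,"wz":0},{"tx":-0.02,"ty":0,"tz":-0.04,"wx":0,"wy":0,"wz":0}]';python3 -c '
from h import *
go(.6328,.3335,.001,0)'
```

```text
time_s: 11.95
eef_pos: [0.6289, 0.3329, -0.0004]
ee_rot: [-0.0, 0.707, 0.707, -0.001]
force: [0.2, 0.0, -0.4]
opening: 0.0852
tcp [ 6.289e-01  3.329e-01 -4.000e-04] jaw -0.001 open 0.0852 F [ 0.2  0.  -0.4] t 11.95 q7 -0.84
shift [0.032 0.005 0.012] turn [ 0.001 -0.001  0.   ]
```

Close on it (jaw along x centres x).

```bash
python3 -m inch '[{"tx":0.02,"ty":0.005,"tz":0.012,"wx":0,"wy":0,"wz":0},{"tx":0,"ty":0,"tz":0,"wx":0,"wy":0,"wz":0},{"tx":0,"ty":0,"tz":0,"wx":0,"wy":0,"wz":0},{"tx":0,"ty":0,"tz":0,"wx":0,"wy":0,"wz":0},{"tx":0,"ty":0,"tz":0,"wx":0,"wy":0,"wz":0}]' 1;python3 -c '
from h import *
go(.6328,.3335,.15,0)'
```

```text
time_s: 12.58
eef_pos: [0.6323, 0.334, 0.0023]
ee_rot: [0.0, 0.707, 0.707, -0.0]
force: [0.3, 0.1, -0.4]
opening: 0.0449
tcp [0.6323 0.334  0.0023] jaw -0.001 open 0.0449 F [ 0.3  0.1 -0.4] t 12.575 q7 -0.84
shift [ 0.004 -0.004  1.231] turn [0.    0.    0.001]
```

```bash
python3 -m inch '[{"tx":0,"ty":0,"tz":0.2,"wx":0,"wy":0,"wz":0},{"tx":0,"ty":0,"tz":0.45,"wx":0,"wy":0,"wz":0},{"tx":0,"ty":0,"tz":0.45,"wx":0,"wy":0,"wz":0},{"tx":-0.3,"ty":-0.15,"tz":0.2,"wx":0,"wy":0,"wz":0},{"tx":-0.4,"ty":-0.2,"tz":0,"wx":0,"wy":0,"wz":0},{"tx":-0.4,"ty":-0.2,"tz":0,"wx":0,"wy":0,"wz":0},{"tx":-0.2,"ty":-0.35,"tz":0,"wx":0,"wy":0,"wz":0},{"tx":0,"ty":-0.4,"tz":0,"wx":0,"wy":0,"wz":0},{"tx":0,"ty":-0.4,"tz":0,"wx":0,"wy":0,"wz":0},{"tx":0,"ty":-0.4,"tz":0,"wx":0,"wy":0,"wz":0},{"tx":0,"ty":-0.3,"tz":0,"wx":0,"wy":0,"wz":0},{"tx":0,"ty":-0.1,"tz":0,"wx":0,"wy":0,"wz":0}]';python3 -c '
from h import *
go(.4785,.010,.095,0)'
```

```text
time_s: 14.08
eef_pos: [0.4735, 0.0297, 0.1822]
ee_rot: [0.007, 0.705, 0.709, 0.01]
force: [-0.5, 0.4, -0.5]
opening: 0.045
tcp [0.4735 0.0297 0.1822] jaw 0.004 open 0.045 F [-0.5  0.4 -0.5] t 14.075 q7 -0.36
shift [ 0.042 -0.164 -0.727] turn [-0.003  0.015 -0.003]
```

```bash
python3 -m inch '[{"tx":0.042,"ty":-0.164,"tz":-0.35,"wx":-0.003,"wy":0.015,"wz":-0.003},{"tx":0,"ty":0,"tz":-0.35,"wx":0,"wy":0,"wz":0},{"tx":0,"ty":0,"tz":0,"wx":0,"wy":0,"wz":0}]';python3 - <<'E'
from h import *
go(.4785,.010,.086,0)
f=grab_frame("scene");u,v=276,215
I=cv2.resize(f["img"][v-25:v+25,u-30:u+30,::-1],(720,600),interpolation=cv2.INTER_CUBIC)
o=arm.observe()["eef_pos"]
th=np.linspace(0,6.28,40)
for z in(-.0023,.0087):
    p=((pix(f,np.c_[o[0]+.024*np.cos(th),o[1]+.024*np.sin(th),o[2]+z+0*th])-(u-30,v-25)+.5)*12).astype(int);cv2.polylines(I,[p],True,(0,200,0),1)
cv2.imwrite("pics/hov.png",I)
E
```

```text
time_s: 14.45
eef_pos: [0.4819, 0.0112, 0.1005]
ee_rot: [0.003, 0.707, 0.707, 0.003]
force: [0.1, -0.0, -0.5]
opening: 0.045
tcp [0.4819 0.0112 0.1005] jaw 0.0 open 0.045 F [ 0.1 -0.  -0.5] t 14.45 q7 -0.41
shift [-0.028 -0.01  -0.121] turn [-0.     0.005 -0.   ]
```

View pics/hov.png

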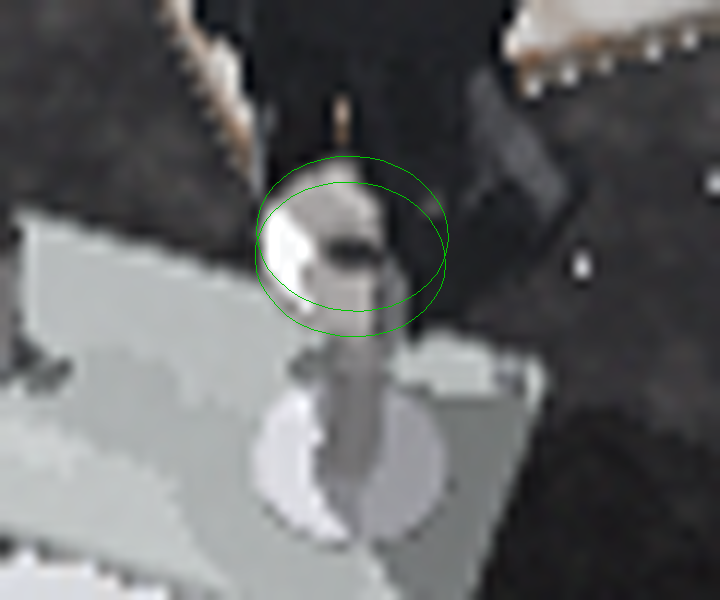

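Run:
```python
from h import *
f=grab_frame("scene")
print(ray(f,[[246+350/12-.5,190+465/12-.5]],.015))
I=cv2.resize(f["img"][190:240,246:306],(720,600),interpolation=cv2.INTER_CUBIC)
# seat disc outline: fit ellipse to bright/low-sat edge by hand points on outline
pts=np.array([[252,465],[447,462],[262,420],[440,420],[270,505],[300,535],[350,547],[400,535],[435,500]])/12-.5+[246,190]
p=ray(f,pts,.015)[:,:2]*1000;e=cv2.fitEllipse(p.astype(np.float32).reshape(-1,1,2));print(e)
```

```text
[[0.47636637 0.01196347 0.015     ]]
((478.88983154296875, 9.946754455566406), (51.45366287231445, 57.84489822387695), 43.180084228515625)
```

```bash
python3 -m inch '[{"tx":-0.04,"ty":-0.006,"tz":-0.15,"wx":0,"wy":0.005,"wz":0},{"tx":-0.01,"ty":0,"tz":-0.04,"wx":0,"wy":0,"wz":0}]';python3 -c '
from h import *
go(.4778,.0105,.06,0)'
```

```text
time_s: 14.8
eef_pos: [0.4802, 0.0115, 0.0819]
ee_rot: [0.004, 0.707, 0.708, 0.004]
force: [-0.8, -0.1, 0.1]
opening: 0.0446
tcp [0.4802 0.0115 0.0819] jaw 0.001 open 0.0446 F [-0.8 -0.1  0.1] t 14.8 q7 -0.44
shift [-0.02  -0.008 -0.183] turn [-0.     0.007 -0.001]
```

```bash
python3 -m inch '[{"tx":-0.03,"ty":-0.008,"tz":-0.09,"wx":0,"wy":0.007,"wz":0},{"tx":-0.01,"ty":0,"tz":-0.09,"wx":0,"wy":0,"wz":0}]';python3 -c '
from h import *
go(.4778,.0105,.0173,0)'
```

```text
time_s: 15.05
eef_pos: [0.476, 0.0106, 0.06]
ee_rot: [0.0, 0.707, 0.708, 0.001]
force: [0.2, -0.8, 0.2]
opening: 0.0448
tcp [0.476  0.0106 0.06  ] jaw 0.001 open 0.0448 F [ 0.2 -0.8  0.2] t 15.05 q7 -0.46
shift [ 0.015 -0.001 -0.356] turn [-0.     0.001 -0.001]
```

```bash
python3 -m inch '[{"tx":0.005,"ty":0,"tz":-0.12,"wx":0,"wy":0.001,"wz":0},{"tx":-0.01,"ty":0,"tz":-0.12,"wx":0,"wy":0,"wz":0},{"tx":-0.005,"ty":0,"tz":-0.08,"wx":0,"wy":0,"wz":0}]';python3 -c '
from h import *
go(.4778,.0105,.0173,0)'
```

```text
time_s: 15.42
eef_pos: [0.476, 0.0104, 0.0188]
ee_rot: [0.0, 0.707, 0.707, 0.001]
force: [1.8, -0.8, 1.1]
opening: 0.0449
tcp [0.476  0.0104 0.0188] jaw 0.001 open 0.0449 F [ 1.8 -0.8  1.1] t 15.425 q7 -0.5
shift [ 0.015  0.001 -0.013] turn [-0.     0.001 -0.001]
```

```bash
python3 -m inch '[{"tx":0.01,"ty":0,"tz":-0.013,"wx":0,"wy":0,"wz":0},{"tx":0,"ty":0,"tz":0,"wx":0,"wy":0,"wz":0}]'; python3 -m inch '[{"tx":0,"ty":0,"tz":0,"wx":0,"wy":0,"wz":0},{"tx":0,"ty":0,"tz":0,"wx":0,"wy":0,"wz":0},{"tx":0,"ty":0,"tz":0,"wx":0,"wy":0,"wz":0},{"tx":0,"ty":0,"tz":0.3,"wx":0,"wy":0,"wz":0},{"tx":0,"ty":0,"tz":0.5,"wx":0,"wy":0,"wz":0},{"tx":-0.05,"ty":0.3,"tz":0.4,"wx":0,"wy":0,"wz":0},{"tx":-0.1,"ty":0.5,"tz":0,"wx":0,"wy":0,"wz":0},{"tx":-0.1,"ty":0.5,"tz":0,"wx":0,"wy":0,"wz":0}]' 0;python3 - <<'E'
from h import *
go(.4463,.1877,.06,0)
fr={n:grab_frame(n) for n in("top","scene")}
for nm,g,z,k in(("B",(.447,.188),.009,"white"),("C",(.45,.28),.009,"white"),("collar",(.449,.379),.004,"d"),("A",(.4775,.0105),.024,"white")):
    for n,f in fr.items():
        try:print(nm,n,*[np.round(q,4) for q in find(f,g,z,k)])
        except Exception as e:print(nm,n,e)
f=fr["scene"]
cv2.imwrite("pics/s1.png",cv2.resize(f["img"][170:300,130:330,::-1],None,fx=4,fy=4,interpolation=cv2.INTER_CUBIC))
E
```

```text
time_s: 15.68
eef_pos: [0.4762, 0.0104, 0.0167]
ee_rot: [-0.0, 0.707, 0.707, -0.001]
force: [0.3, -0.9, 7.4]
opening: 0.045
time_s: 16.68
eef_pos: [0.4451, 0.1656, 0.1653]
ee_rot: [-0.001, 0.711, 0.703, -0.001]
force: [0.7, 0.5, 0.3]
opening: 0.0851
tcp [0.4451 0.1656 0.1653] jaw -0.011 open 0.0851 F [0.7 0.5 0.3] t 16.675 q7 -0.71
shift [ 0.01   0.184 -0.877] turn [ 0.    -0.001  0.007]
B top min() iterable argument is empty
B scene [0.4459 0.1883] [41.2073 44.6559]
C top min() iterable argument is empty
C scene [0.4491 0.2811] [34.8402 36.7322]
collar top [0.4468 0.3802] [48.1343 48.5733]
collar scene [0.447  0.3811] [45.231  47.6441]
A top [0.4839 0.0192] [115.6353 127.5836]
A scene [0.4799 0.0162] [101.7179 114.6765]
```

View pics/s1.png

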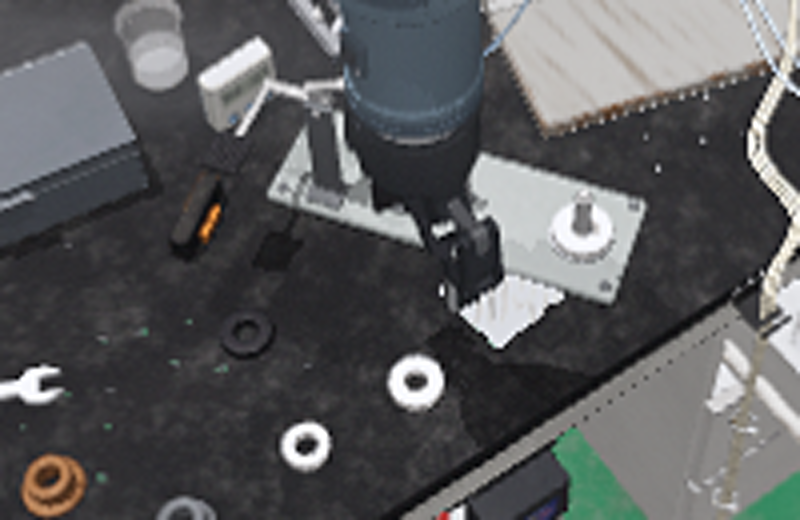

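Ring 48 is home on the seat at (582,232). Next ring B.

```bash
python3 -m inch '[{"tx":0,"ty":0.16,"tz":-0.4,"wx":0,"wy":0,"wz":0.007},{"tx":-0.01,"ty":0,"tz":-0.4,"wx":0,"wy":0,"wz":0},{"tx":-0.03,"ty":0,"tz":-0.3,"wx":0,"wy":0,"wz":0},{"tx":-0.02,"ty":0,"tz":-0.1,"wx":0,"wy":0,"wz":0}]';python3 -c '
from h import *
go(.4463,.1877,.002,0)'
```

```text
time_s: 17.27
eef_pos: [0.4376, 0.1925, 0.0193]
ee_rot: [-0.001, 0.702, 0.712, 0.003]
force: [-0.5, -0.9, 0.2]
opening: 0.0856
tcp [0.4376 0.1925 0.0193] jaw 0.015 open 0.0856 F [-0.5 -0.9  0.2] t 17.275 q7 -0.93
shift [ 0.073 -0.04  -0.145] turn [-0.003  0.002 -0.01 ]
```

```bash
python3 -m inch '[{"tx":0.07,"ty":-0.04,"tz":-0.1,"wx":-0.003,"wy":0.002,"wz":-0.01},{"tx":0,"ty":0,"tz":-0.02,"wx":0,"wy":0,"wz":0}]';python3 -c '
from h import *
go(.4463,.1877,.002,0)'
```

```text
time_s: 17.52
eef_pos: [0.4474, 0.187, 0.0049]
ee_rot: [-0.0, 0.708, 0.706, 0.0]
force: [-0.4, 0.3, 0.3]
opening: 0.0854
tcp [0.4474 0.187  0.0049] jaw -0.002 open 0.0854 F [-0.4  0.3  0.3] t 17.525 q7 -0.94
shift [-0.01   0.006 -0.025] turn [-0.     0.     0.001]
```

```bash
python3 -m inch '[{"tx":-0.01,"ty":0.006,"tz":-0.025,"wx":0,"wy":0,"wz":0},{"tx":0,"ty":0,"tz":0,"wx":0,"wy":0,"wz":0},{"tx":0,"ty":0,"tz":0,"wx":0,"wy":0,"wz":0},{"tx":0,"ty":0,"tz":0,"wx":0,"wy":0,"wz":0},{"tx":0,"ty":0,"tz":0,"wx":0,"wy":0,"wz":0}]' 1;python3 -c '
from h import *
go(.4772,.0105,.13,0)'
```

```text
time_s: 18.15
eef_pos: [0.4483, 0.1883, 0.0047]
ee_rot: [0.001, 0.708, 0.706, 0.002]
force: [-0.3, 0.4, -0.0]
opening: 0.0371
tcp [0.4483 0.1883 0.0047] jaw -0.003 open 0.0371 F [-0.3  0.4 -0. ] t 18.15 q7 -0.94
shift [ 0.241 -1.482  1.044] turn [-0.001  0.003  0.002]
```

```bash
python3 -m inch '[{"tx":0,"ty":0,"tz":0.2,"wx":0,"wy":0,"wz":0},{"tx":0,"ty":0,"tz":0.45,"wx":0,"wy":0,"wz":0},{"tx":0.04,"ty":-0.3,"tz":0.4,"wx":0,"wy":0,"wz":0},{"tx":0.07,"ty":-0.4,"tz":0,"wx":0,"wy":0,"wz":0},{"tx":0.07,"ty":-0.4,"tz":0,"wx":0,"wy":0,"wz":0},{"tx":0.06,"ty":-0.3,"tz":0,"wx":0,"wy":0,"wz":0},{"tx":0,"ty":-0.05,"tz":0,"wx":0,"wy":0,"wz":0}]';python3 -c '
from h import *
go(.4772,.0105,.09,0)'
```

```text
time_s: 19.02
eef_pos: [0.4776, 0.01, 0.1357]
ee_rot: [0.002, 0.707, 0.707, 0.003]
force: [-0.7, 0.5, 0.7]
opening: 0.0376
tcp [0.4776 0.01   0.1357] jaw 0.001 open 0.0376 F [-0.7  0.5  0.7] t 19.025 q7 -0.39
shift [-0.003  0.004 -0.381] turn [-0.001  0.005 -0.   ]
```

```bash
python3 -m inch '[{"tx":-0.003,"ty":0.004,"tz":-0.25,"wx":0,"wy":0.005,"wz":0},{"tx":-0.02,"ty":0,"tz":-0.15,"wx":0,"wy":0,"wz":0},{"tx":-0.01,"ty":0,"tz":-0.02,"wx":0,"wy":0,"wz":0}]';python3 -c '
from h import *
go(.4772,.0105,.06,0)'
```

```text
time_s: 19.4
eef_pos: [0.4738, 0.0116, 0.0847]
ee_rot: [-0.0, 0.707, 0.707, 0.001]
force: [-0.3, 0.1, -0.9]
opening: 0.0372
tcp [0.4738 0.0116 0.0847] jaw 0.001 open 0.0372 F [-0.3  0.1 -0.9] t 19.4 q7 -0.46
shift [ 0.028 -0.01  -0.206] turn [-0.002  0.001 -0.   ]
```

```bash
python3 -m inch '[{"tx":0.028,"ty":-0.01,"tz":0,"wx":0,"wy":0,"wz":0},{"tx":0.002,"ty":0,"tz":-0.1,"wx":0,"wy":0,"wz":0},{"tx":0,"ty":0,"tz":-0.1,"wx":0,"wy":0,"wz":0}]';python3 -c '
from h import *
go(.4772,.0105,.0307,0)'
```

```text
time_s: 19.77
eef_pos: [0.4792, 0.0116, 0.0613]
ee_rot: [0.001, 0.706, 0.708, 0.003]
force: [0.0, -0.9, 0.9]
opening: 0.0374
tcp [0.4792 0.0116 0.0613] jaw 0.002 open 0.0374 F [ 0.  -0.9  0.9] t 19.775 q7 -0.48
shift [-0.017 -0.009 -0.255] turn [-0.002  0.003 -0.001]
```

```bash
python3 -m inch '[{"tx":-0.02,"ty":-0.008,"tz":-0.11,"wx":0,"wy":0.003,"wz":0},{"tx":-0.01,"ty":0,"tz":-0.1,"wx":0,"wy":0,"wz":0},{"tx":0,"ty":0,"tz":-0.03,"wx":0,"wy":0,"wz":0}]';python3 -c '
from h import *
go(.4772,.0105,.0307,0)'
```

```text
time_s: 20.15
eef_pos: [0.476, 0.0106, 0.03]
ee_rot: [-0.001, 0.706, 0.708, 0.001]
force: [0.2, 0.0, 3.8]
opening: 0.0377
tcp [0.476  0.0106 0.03  ] jaw 0.002 open 0.0377 F [0.2 0.  3.8] t 20.15 q7 -0.52
shift [ 0.01  -0.001  0.006] turn [-0.002  0.001 -0.001]
```

```bash
python3 -m inch '[{"tx":0,"ty":0,"tz":0,"wx":0,"wy":0,"wz":0},{"tx":0,"ty":0,"tz":0,"wx":0,"wy":0,"wz":0},{"tx":0,"ty":0,"tz":0,"wx":0,"wy":0,"wz":0},{"tx":0,"ty":0,"tz":0.3,"wx":0,"wy":0,"wz":0},{"tx":0,"ty":0,"tz":0.45,"wx":0,"wy":0,"wz":0},{"tx":-0.05,"ty":0.3,"tz":0.25,"wx":0,"wy":0,"wz":0},{"tx":-0.05,"ty":0.48,"tz":0,"wx":0,"wy":0,"wz":0},{"tx":-0.05,"ty":0.48,"tz":0,"wx":0,"wy":0,"wz":0},{"tx":-0.05,"ty":0.48,"tz":0,"wx":0,"wy":0,"wz":0},{"tx":0,"ty":0.4,"tz":0,"wx":0,"wy":0,"wz":0},{"tx":0,"ty":0,"tz":-0.1,"wx":0,"wy":0,"wz":0}]' 0;python3 - <<'E'
from h import *
go(.4497,.2806,.06,0)
f=grab_frame("scene")
for nm,g,z,k in(("C",(.45,.28),.009,"white"),("collar",(.449,.379),.004,"d")):
        try:print(nm,*[np.round(q,4) for q in find(f,g,z,k)])
        except Exception as e:print(nm,e)
E
```

```text
time_s: 21.52
eef_pos: [0.4496, 0.2749, 0.1448]
ee_rot: [-0.001, 0.708, 0.706, 0.004]
force: [-0.8, -0.9, 0.3]
opening: 0.0855
tcp [0.4496 0.2749 0.1448] jaw -0.003 open 0.0855 F [-0.8 -0.9  0.3] t 21.525 q7 -0.94
shift [ 0.001  0.047 -0.707] turn [-0.004  0.003  0.002]
C [0.4491 0.2812] [34.5251 36.6815]
collar [0.447  0.3811] [44.9843 47.2199]
```

```bash
python3 -m inch '[{"tx":0,"ty":0.04,"tz":-0.4,"wx":0,"wy":0,"wz":0},{"tx":0,"ty":0,"tz":-0.4,"wx":0,"wy":0,"wz":0},{"tx":0,"ty":0,"tz":-0.2,"wx":0,"wy":0,"wz":0},{"tx":0,"ty":0,"tz":-0.02,"wx":0,"wy":0,"wz":0}]';python3 -c '
from h import *
go(.4497,.2806,.004,0)'
```

```text
time_s: 22.08
eef_pos: [0.4501, 0.2686, 0.0166]
ee_rot: [0.002, 0.711, 0.703, -0.001]
force: [0.1, 0.5, -0.2]
opening: 0.0851
tcp [0.4501 0.2686 0.0166] jaw -0.012 open 0.0851 F [ 0.1  0.5 -0.2] t 22.075 q7 -1.08
shift [-0.003  0.1   -0.105] turn [0.002 0.001 0.008]
```

```bash
python3 -m inch '[{"tx":-0.003,"ty":0.1,"tz":-0.07,"wx":0.002,"wy":0.001,"wz":0.008},{"tx":0,"ty":0,"tz":-0.03,"wx":0,"wy":0,"wz":0}]';python3 -c '
from h import *
go(.4497,.2806,.004,0)'
```

```text
time_s: 22.32
eef_pos: [0.4511, 0.2808, 0.0056]
ee_rot: [0.0, 0.707, 0.707, 0.001]
force: [-0.0, -0.5, 0.6]
opening: 0.0854
tcp [0.4511 0.2808 0.0056] jaw -0.001 open 0.0854 F [-0.  -0.5  0.6] t 22.325 q7 -1.09
shift [-0.012 -0.002 -0.014] turn [-0.001  0.001  0.001]
```

```bash
python3 -m inch '[{"tx":-0.01,"ty":-0.002,"tz":-0.014,"wx":0,"wy":0,"wz":0},{"tx":0,"ty":0,"tz":0,"wx":0,"wy":0,"wz":0},{"tx":0,"ty":0,"tz":0,"wx":0,"wy":0,"wz":0},{"tx":0,"ty":0,"tz":0,"wx":0,"wy":0,"wz":0},{"tx":0,"ty":0,"tz":0,"wx":0,"wy":0,"wz":0},{"tx":0,"ty":0,"tz":0,"wx":0,"wy":0,"wz":0}]' 1;python3 -c '
from h import *
go(.4772,.0105,.13,0)'
```

```text
time_s: 23.08
eef_pos: [0.4509, 0.2808, 0.006]
ee_rot: [0.001, 0.708, 0.707, 0.002]
force: [-0.3, -0.4, -0.6]
opening: 0.03
tcp [0.4509 0.2808 0.006 ] jaw -0.001 open 0.03 F [-0.3 -0.4 -0.6] t 23.075 q7 -1.1
shift [ 0.219 -2.253  1.033] turn [-0.001  0.003  0.001]
```

```bash
python3 -m inch '[{"tx":0,"ty":0,"tz":0.2,"wx":0,"wy":0,"wz":0},{"tx":0,"ty":0,"tz":0.45,"wx":0,"wy":0,"wz":0},{"tx":0.02,"ty":-0.3,"tz":0.4,"wx":0,"wy":0,"wz":0},{"tx":0.04,"ty":-0.48,"tz":0,"wx":0,"wy":0,"wz":0},{"tx":0.04,"ty":-0.48,"tz":0,"wx":0,"wy":0,"wz":0},{"tx":0.04,"ty":-0.48,"tz":0,"wx":0,"wy":0,"wz":0},{"tx":0.04,"ty":-0.4,"tz":0,"wx":0,"wy":0,"wz":0},{"tx":0,"ty":-0.1,"tz":0,"wx":0,"wy":0,"wz":0}]';python3 -c '
from h import *
go(.4772,.0105,.09,0)'
```

```text
time_s: 24.08
eef_pos: [0.4728, 0.0053, 0.1365]
ee_rot: [0.002, 0.707, 0.708, 0.004]
force: [-1.0, 0.7, -0.0]
opening: 0.0299
tcp [0.4728 0.0053 0.1365] jaw 0.002 open 0.0299 F [-1.   0.7 -0. ] t 24.075 q7 -0.4
shift [ 0.036  0.043 -0.387] turn [-0.002  0.005 -0.001]
```

```bash
python3 -m inch '[{"tx":0.036,"ty":0.043,"tz":-0.25,"wx":0,"wy":0.005,"wz":0},{"tx":-0.01,"ty":0,"tz":-0.12,"wx":0,"wy":0,"wz":0},{"tx":0,"ty":0,"tz":0,"wx":0,"wy":0,"wz":0}]';python3 -c '
from h import *
go(.4772,.0105,.07,0)'
```

```text
time_s: 24.45
eef_pos: [0.4762, 0.011, 0.0914]
ee_rot: [-0.001, 0.707, 0.708, 0.002]
force: [-0.3, -0.1, -0.5]
opening: 0.0301
tcp [0.4762 0.011  0.0914] jaw 0.001 open 0.0301 F [-0.3 -0.1 -0.5] t 24.45 q7 -0.47
shift [ 0.008 -0.004 -0.178] turn [-0.002  0.001 -0.001]
```

```bash
python3 -m inch '[{"tx":0.008,"ty":-0.004,"tz":-0.1,"wx":0,"wy":0,"wz":0},{"tx":0.005,"ty":0,"tz":-0.1,"wx":0,"wy":0,"wz":0},{"tx":0,"ty":0,"tz":0,"wx":0,"wy":0,"wz":0}]';python3 -c '
from h import *
go(.4772,.0105,.043,0)'
```

```text
time_s: 24.82
eef_pos: [0.4783, 0.0117, 0.0669]
ee_rot: [-0.0, 0.706, 0.708, 0.003]
force: [-0.0, -0.0, -0.7]
opening: 0.03
tcp [0.4783 0.0117 0.0669] jaw 0.003 open 0.03 F [-0.  -0.  -0.7] t 24.825 q7 -0.5
shift [-0.009 -0.01  -0.199] turn [-0.002  0.002 -0.002]
```

```bash
python3 -m inch '[{"tx":-0.012,"ty":-0.008,"tz":-0.1,"wx":0,"wy":0,"wz":0},{"tx":-0.005,"ty":0,"tz":-0.08,"wx":0,"wy":0,"wz":0},{"tx":0,"ty":0,"tz":-0.02,"wx":0,"wy":0,"wz":0}]';python3 -c '
from h import *
go(.4772,.0105,.043,0)'
```

```text
time_s: 25.2
eef_pos: [0.4766, 0.0107, 0.0424]
ee_rot: [0.0, 0.706, 0.708, 0.003]
force: [-8.9, -0.4, 36.2]
opening: 0.0298
tcp [0.4766 0.0107 0.0424] jaw 0.003 open 0.0298 F [-8.9 -0.4 36.2] t 25.2 q7 -0.53
shift [ 0.005 -0.001  0.005] turn [-0.002  0.003 -0.002]
```

```bash
python3 -m inch '[{"tx":0,"ty":0,"tz":0.01,"wx":0,"wy":0,"wz":0},{"tx":0,"ty":0,"tz":0,"wx":0,"wy":0,"wz":0},{"tx":0,"ty":0,"tz":0,"wx":0,"wy":0,"wz":0},{"tx":0,"ty":0,"tz":0.3,"wx":0,"wy":0,"wz":0},{"tx":0,"ty":0,"tz":0.45,"wx":0,"wy":0,"wz":0},{"tx":-0.05,"ty":0.3,"tz":0.2,"wx":0,"wy":0,"wz":0},{"tx":-0.05,"ty":0.48,"tz":0,"wx":0,"wy":0,"wz":0},{"tx":-0.05,"ty":0.48,"tz":0,"wx":0,"wy":0,"wz":0},{"tx":-0.05,"ty":0.48,"tz":0,"wx":0,"wy":0,"wz":0},{"tx":-0.02,"ty":0.48,"tz":0,"wx":0,"wy":0,"wz":0},{"tx":0,"ty":0.48,"tz":0,"wx":0,"wy":0,"wz":0},{"tx":0,"ty":0.35,"tz":-0.1,"wx":0,"wy":0,"wz":0},{"tx":0,"ty":0,"tz":-0.1,"wx":0,"wy":0,"wz":0}]' 0;python3 - <<'E'
from h import *
go(.447,.3806,.06,0)
f=grab_frame("scene")
for nm,g,z,k in(("collar",(.449,.379),.004,"d"),):
        try:print(nm,*[np.round(q,4) for q in find(f,g,z,k)])
        except Exception as e:print(nm,e)
cv2.imwrite("pics/s2.png",cv2.resize(f["img"][190:320,130:330,::-1],None,fx=4,fy=4,interpolation=cv2.INTER_CUBIC))
E
```

```text
time_s: 26.82
eef_pos: [0.4485, 0.3871, 0.1374]
ee_rot: [0.0, 0.709, 0.705, 0.005]
force: [-0.8, -0.6, -0.5]
opening: 0.0852
tcp [0.4485 0.3871 0.1374] jaw -0.005 open 0.0852 F [-0.8 -0.6 -0.5] t 26.825 q7 -1.13
shift [-0.013 -0.054 -0.645] turn [-0.004  0.005  0.003]
collar [0.447  0.3816] [43.8842 47.1155]
```

View pics/s2.png

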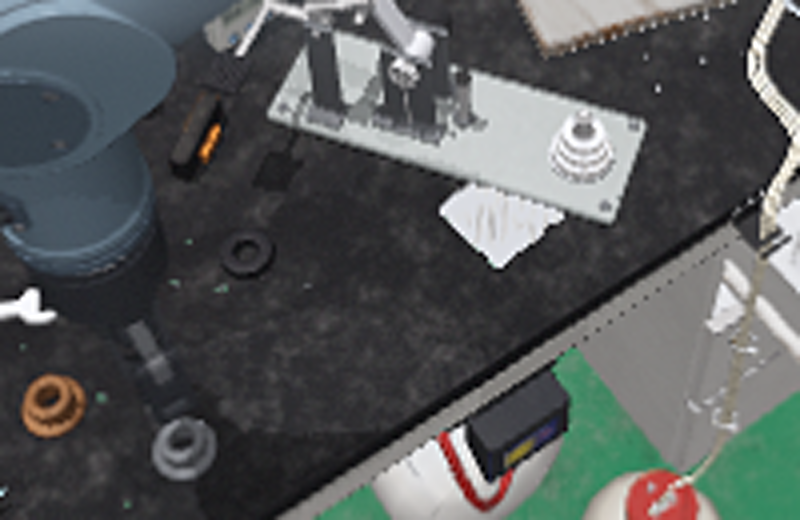

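All three rings are stacked flat on the post, centred at about (583,145), and the press is still cocked. The collar at (185,447) stands flange down. Next I'll fetch it.

```bash
python3 -m inch '[{"tx":-0.013,"ty":-0.05,"tz":-0.35,"wx":0,"wy":0,"wz":0},{"tx":0,"ty":0,"tz":-0.35,"wx":0,"wy":0,"wz":0},{"tx":0,"ty":0,"tz":-0.1,"wx":0,"wy":0,"wz":0},{"tx":0,"ty":0,"tz":0,"wx":0,"wy":0,"wz":0}]';python3 -c '
from h import *
go(.447,.3808,.010,0)'
```

```text
time_s: 27.38
eef_pos: [0.4495, 0.3719, 0.0378]
ee_rot: [0.003, 0.711, 0.703, 0.003]
force: [-0.3, 0.7, 0.3]
opening: 0.0855
tcp [0.4495 0.3719 0.0378] jaw -0.012 open 0.0855 F [-0.3  0.7  0.3] t 27.375 q7 -1.21
shift [-0.021  0.074 -0.232] turn [0.    0.005 0.008]
```

```bash
python3 -m inch '[{"tx":-0.021,"ty":0.074,"tz":-0.15,"wx":0,"wy":0.005,"wz":0.008},{"tx":0,"ty":0,"tz":-0.06,"wx":0,"wy":0,"wz":0},{"tx":0,"ty":0,"tz":0,"wx":0,"wy":0,"wz":0}]';python3 -c '
from h import *
go(.447,.3808,.010,0)'
```

```text
time_s: 27.75
eef_pos: [0.4487, 0.3825, 0.0139]
ee_rot: [0.0, 0.707, 0.707, 0.002]
force: [0.1, 0.4, 0.5]
opening: 0.0853
tcp [0.4487 0.3825 0.0139] jaw 0.0 open 0.0853 F [0.1 0.4 0.5] t 27.75 q7 -1.22
shift [-0.014 -0.014 -0.032] turn [-0.002  0.002 -0.   ]
```

```bash
python3 -m inch '[{"tx":-0.014,"ty":-0.014,"tz":-0.035,"wx":0,"wy":0.002,"wz":0},{"tx":0,"ty":0,"tz":0,"wx":0,"wy":0,"wz":0},{"tx":0,"ty":0,"tz":0,"wx":0,"wy":0,"wz":0},{"tx":0,"ty":0,"tz":0,"wx":0,"wy":0,"wz":0},{"tx":0,"ty":0,"tz":0,"wx":0,"wy":0,"wz":0},{"tx":0,"ty":0,"tz":0,"wx":0,"wy":0,"wz":0},{"tx":0,"ty":0,"tz":0,"wx":0,"wy":0,"wz":0}]' 1;python3 -c '
from h import *
go(.4772,.0105,.13,0)'
```

```text
time_s: 28.62
eef_pos: [0.4473, 0.3813, 0.0107]
ee_rot: [-0.001, 0.707, 0.707, 0.001]
force: [0.5, -0.3, 1.1]
opening: 0.029
tcp [0.4473 0.3813 0.0107] jaw 0.0 open 0.029 F [ 0.5 -0.3  1.1] t 28.625 q7 -1.22
shift [ 0.249 -3.09   0.994] turn [-0.002  0.    -0.   ]
```

```bash
python3 -m inch '[{"tx":0,"ty":0,"tz":0.2,"wx":0,"wy":0,"wz":0},{"tx":0,"ty":0,"tz":0.45,"wx":0,"wy":0,"wz":0},{"tx":0.02,"ty":-0.3,"tz":0.4,"wx":0,"wy":0,"wz":0},{"tx":0.04,"ty":-0.48,"tz":0.05,"wx":0,"wy":0,"wz":0},{"tx":0.04,"ty":-0.48,"tz":0,"wx":0,"wy":0,"wz":0},{"tx":0.04,"ty":-0.48,"tz":0,"wx":0,"wy":0,"wz":0},{"tx":0.04,"ty":-0.48,"tz":0,"wx":0,"wy":0,"wz":0},{"tx":0.04,"ty":-0.48,"tz":0,"wx":0,"wy":0,"wz":0},{"tx":0.02,"ty":-0.3,"tz":0,"wx":0,"wy":0,"wz":0},{"tx":0,"ty":0,"tz":0,"wx":0,"wy":0,"wz":0}]';python3 -c '
from h import *
go(.4772,.0105,.1,0)'
```

```text
time_s: 29.88
eef_pos: [0.4737, 0.0088, 0.1455]
ee_rot: [-0.0, 0.707, 0.707, 0.001]
force: [1.4, -0.1, -2.0]
opening: 0.0289
tcp [0.4737 0.0088 0.1455] jaw 0.0 open 0.0289 F [ 1.4 -0.1 -2. ] t 29.875 q7 -0.42
shift [ 0.029  0.014 -0.379] turn [-0.001  0.001 -0.   ]
```

```bash
python3 -m inch '[{"tx":0.029,"ty":0.014,"tz":-0.25,"wx":0,"wy":0,"wz":0},{"tx":0,"ty":0,"tz":-0.11,"wx":0,"wy":0,"wz":0},{"tx":0,"ty":0,"tz":0,"wx":0,"wy":0,"wz":0}]';python3 -c '
from h import *
go(.4772,.0105,.075,0)'
```

```text
time_s: 30.25
eef_pos: [0.4775, 0.0122, 0.1017]
ee_rot: [-0.0, 0.707, 0.708, 0.002]
force: [-0.6, 0.1, -2.0]
opening: 0.0287
tcp [0.4775 0.0122 0.1017] jaw 0.001 open 0.0287 F [-0.6  0.1 -2. ] t 30.25 q7 -0.48
shift [-0.002 -0.015 -0.222] turn [-0.002  0.001 -0.001]
```

```bash
python3 -m inch '[{"tx":-0.002,"ty":-0.015,"tz":-0.1,"wx":0,"wy":0,"wz":0},{"tx":-0.003,"ty":0,"tz":-0.09,"wx":0,"wy":0,"wz":0},{"tx":0,"ty":0,"tz":-0.03,"wx":0,"wy":0,"wz":0}]';python3 -c '
from h import *
go(.4772,.0105,.0587,0)'
```

```text
time_s: 30.62
eef_pos: [0.4776, 0.0114, 0.0749]
ee_rot: [0.0, 0.706, 0.708, 0.003]
force: [0.4, 0.7, -2.0]
opening: 0.0291
tcp [0.4776 0.0114 0.0749] jaw 0.003 open 0.0291 F [ 0.4  0.7 -2. ] t 30.625 q7 -0.52
shift [-0.004 -0.007 -0.135] turn [-0.002  0.003 -0.002]
```

```bash
python3 -m inch '[{"tx":-0.004,"ty":-0.006,"tz":-0.08,"wx":0,"wy":0.002,"wz":0},{"tx":0,"ty":0,"tz":-0.04,"wx":0,"wy":0,"wz":0},{"tx":0,"ty":0,"tz":-0.01,"wx":0,"wy":0,"wz":0}]';python3 -c '
from h import *
go(.4772,.0105,.0587,0)'
```

```text
time_s: 31.0
eef_pos: [0.4773, 0.0107, 0.0585]
ee_rot: [-0.001, 0.706, 0.708, 0.001]
force: [-3.9, -0.9, 16.3]
opening: 0.0291
tcp [0.4773 0.0107 0.0585] jaw 0.003 open 0.0291 F [-3.9 -0.9 16.3] t 31.0 q7 -0.54
shift [-0.001 -0.001  0.002] turn [-0.002  0.001 -0.002]
```

```bash
python3 -m inch '[{"tx":0,"ty":0,"tz":0,"wx":0,"wy":0,"wz":0},{"tx":0,"ty":0,"tz":0,"wx":0,"wy":0,"wz":0},{"tx":0,"ty":0,"tz":0,"wx":0,"wy":0,"wz":0},{"tx":0,"ty":0,"tz":0.3,"wx":0,"wy":0,"wz":0},{"tx":0,"ty":0,"tz":0.5,"wx":0,"wy":0,"wz":0},{"tx":-0.1,"ty":0.3,"tz":0.3,"wx":0,"wy":0,"wz":0},{"tx":-0.1,"ty":0.4,"tz":0.3,"wx":0,"wy":0,"wz":0},{"tx":0,"ty":0.45,"tz":0,"wx":0,"wy":0,"wz":0},{"tx":0,"ty":0.45,"tz":0,"wx":0,"wy":0,"wz":0},{"tx":0,"ty":0.45,"tz":0,"wx":0,"wy":0,"wz":0},{"tx":0,"ty":0,"tz":0,"wx":0,"wy":0,"wz":0}]' 0;python3 - <<'E'
from h import *
b=np.load("press.npy");b[:2]=[.4772,.0107]
go(.6,.2,.2,0)
fr={n:grab_frame(n) for n in("top","scene")}
c,s=np.cos(b[2]),np.sin(b[2])
for n,uv in(("scene",[186.2,208]),("top",[208,185])):
    p=ray(fr[n],[uv],.125)[0];d=p-[b[0],b[1],0];print(n,p.round(4),"local",(c*d[0]+s*d[1]).round(4),(-s*d[0]+c*d[1]).round(4))
I=cv2.resize(fr["scene"]["img"][185:245,160:300,::-1],None,fx=5,fy=5,interpolation=cv2.INTER_CUBIC)
J=cv2.resize(fr["top"]["img"][165:195,190:260,::-1],(700,300),interpolation=cv2.INTER_CUBIC)
cv2.imwrite("pics/tr.png",np.vstack([I[:,:700],J]))
for n,f in fr.items():
    C=cloud(f);d=C.reshape(-1,3)-[b[0],b[1],0];L=np.c_[c*d[:,0]+s*d[:,1],-s*d[:,0]+c*d[:,1],d[:,2]]
    k=(abs(L[:,0]+.09)<.03)&(L[:,1]>.1)&(L[:,1]<.3)&(L[:,2]>.11)&(L[:,2]<.14);q=L[k]
    print(n,len(q), q.mean(0).round(4) if len(q) else "", q.min(0).round(3) if len(q) else "",q.max(0).round(3) if len(q) else "")
E
```

```text
time_s: 32.38
eef_pos: [0.4527, 0.2638, 0.2345]
ee_rot: [0.001, 0.708, 0.706, 0.005]
force: [-0.2, 0.4, -0.0]
opening: 0.0852
tcp [0.4527 0.2638 0.2345] jaw -0.002 open 0.0852 F [-0.2  0.4 -0. ] t 32.375 q7 -0.89
shift [ 1.227 -0.532 -0.288] turn [-0.004  0.005  0.001]
scene [0.6284 0.2312 0.125 ] local -0.0903 0.2516
top [0.629  0.2277 0.125 ] local -0.0872 0.2501
top 64 [-0.0842  0.2548  0.1258] [-0.102  0.241  0.12 ] [-0.062  0.27   0.132]
scene 11 [-0.1015  0.2614  0.1228] [-0.104  0.253  0.119] [-0.097  0.267  0.127]
```

View pics/tr.png

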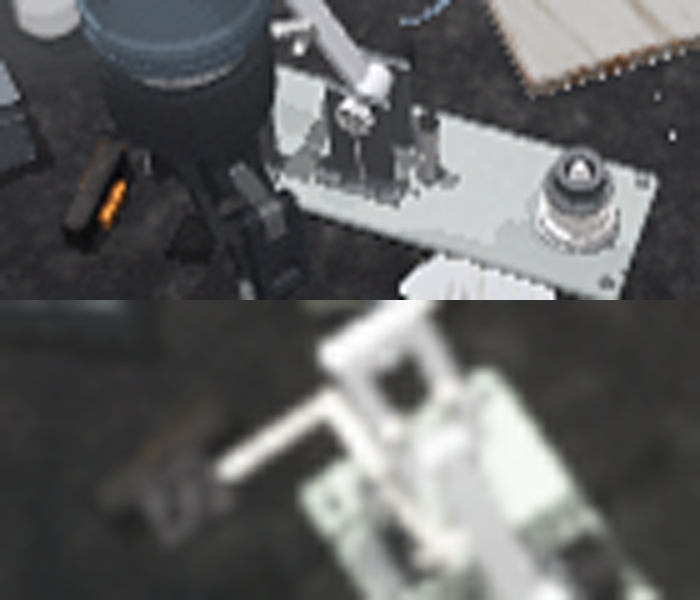

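The collar sits on top at (577,175), flange down with the post tip showing through. The trigger plate is at about (0.630, 0.231, 0.125), press-local (-90, 253), so it matches. I'll approach it with shut fingers.

```bash
python3 -m inch '[{"tx":0.35,"ty":-0.06,"tz":0,"wx":0,"wy":0.005,"wz":0},{"tx":0.4,"ty":-0.07,"tz":0,"wx":0,"wy":0,"wz":0},{"tx":0.4,"ty":-0.07,"tz":0,"wx":0,"wy":0,"wz":0},{"tx":0.3,"ty":-0.07,"tz":0,"wx":0,"wy":0,"wz":0},{"tx":0,"ty":0,"tz":-0.2,"wx":0,"wy":0,"wz":0},{"tx":0,"ty":0,"tz":-0.2,"wx":0,"wy":0,"wz":0},{"tx":0,"ty":0,"tz":0,"wx":0,"wy":0,"wz":0}]' 1;python3 -c '
from h import *
go(.630,.231,.140,0)'
```

```text
time_s: 33.35
eef_pos: [0.6355, 0.2071, 0.1831]
ee_rot: [0.002, 0.716, 0.698, -0.003]
force: [-0.6, 0.6, -0.2]
opening: -0.0001
tcp [0.6355 0.2071 0.1831] jaw -0.025 open -0.0001 F [-0.6  0.6 -0.2] t 33.35 q7 -0.72
shift [-0.045  0.199 -0.359] turn [ 0.005 -0.001  0.016]
```

```bash
python3 -m inch '[{"tx":-0.045,"ty":0.19,"tz":-0.1,"wx":0,"wy":0,"wz":0.016},{"tx":0,"ty":0,"tz":-0.18,"wx":0,"wy":0,"wz":0},{"tx":0,"ty":0,"tz":0,"wx":0,"wy":0,"wz":0}]';python3 -c '
from h import *
go(.630,.231,.128,0)'
```

```text
time_s: 33.72
eef_pos: [0.6299, 0.2309, 0.149]
ee_rot: [0.003, 0.707, 0.708, -0.003]
force: [-0.1, -1.1, -0.1]
opening: 0.0001
tcp [0.6299 0.2309 0.149 ] jaw 0.002 open 0.0001 F [-0.1 -1.1 -0.1] t 33.725 q7 -0.75
shift [ 0.     0.001 -0.175] turn [ 0.005  0.    -0.001]
```

```bash
python3 -m inch '[{"tx":0,"ty":0,"tz":-0.12,"wx":0.003,"wy":0,"wz":0},{"tx":0,"ty":0,"tz":-0.08,"wx":0,"wy":0,"wz":0},{"tx":0,"ty":0,"tz":-0.06,"wx":0,"wy":0,"wz":0}]';python3 -c '
from h import *
go(.630,.231,.128,0)'
```

```text
time_s: 34.1
eef_pos: [0.631, 0.2314, 0.1175]
ee_rot: [0.002, 0.707, 0.708, 0.0]
force: [-0.8, -0.5, 3.3]
opening: -0.0001
tcp [0.631  0.2314 0.1175] jaw 0.001 open -0.0001 F [-0.8 -0.5  3.3] t 34.1 q7 -0.76
shift [-0.008 -0.003  0.088] turn [ 0.001  0.002 -0.001]
```

Touching with 3.3 N, as expected; press a few mm more, then lift off.

```bash
python3 -m inch '[{"tx":0,"ty":0,"tz":-0.04,"wx":0,"wy":0,"wz":0},{"tx":0,"ty":0,"tz":-0.02,"wx":0,"wy":0,"wz":0},{"tx":0,"ty":0,"tz":0,"wx":0,"wy":0,"wz":0}]'; python3 -m inch '[{"tx":0,"ty":0,"tz":0.3,"wx":0,"wy":0,"wz":0},{"tx":0,"ty":0,"tz":0.4,"wx":0,"wy":0,"wz":0},{"tx":-0.2,"ty":0.4,"tz":0.3,"wx":0,"wy":0,"wz":0},{"tx":-0.2,"ty":0.45,"tz":0,"wx":0,"wy":0,"wz":0},{"tx":0,"ty":0,"tz":0,"wx":0,"wy":0,"wz":0},{"tx":0,"ty":0,"tz":0,"wx":0,"wy":0,"wz":0},{"tx":0,"ty":0,"tz":0,"wx":0,"wy":0,"wz":0},{"tx":0,"ty":0,"tz":0,"wx":0,"wy":0,"wz":0},{"tx":0,"ty":0,"tz":0,"wx":0,"wy":0,"wz":0},{"tx":0,"ty":0,"tz":0,"wx":0,"wy":0,"wz":0}]'
python3 - <<'E'
from h import *
f=shot("scene","end.png",(140,290,120,320),4)
b=np.load("press.npy");b[:2]=[.4772,.0107];c,s=np.cos(b[2]),np.sin(b[2])
C=cloud(f);d=C.reshape(-1,3)-[b[0],b[1],0];L=np.c_[c*d[:,0]+s*d[:,1],-s*d[:,0]+c*d[:,1],d[:,2]]
k=(abs(L[:,0])<.02)&(L[:,1]>.03)&(L[:,1]<.11)&(L[:,2]>.06)&(L[:,2]<.14);q=L[k]
print(len(q),np.polyfit(q[:,1],q[:,2],1) if len(q)>3 else q)
k=(abs(L[:,0])<.02)&(abs(L[:,1])<.05)&(L[:,2]>.06)&(L[:,2]<.1);print(np.percentile(L[k][:,2],[10,50,90]))
E
```

```text
time_s: 34.48
eef_pos: [0.6316, 0.2317, 0.1128]
ee_rot: [0.002, 0.707, 0.707, 0.001]
force: [-1.4, -0.5, 3.0]
opening: -0.0003
time_s: 35.72
eef_pos: [0.5854, 0.3286, 0.2327]
ee_rot: [0.003, 0.71, 0.704, -0.0]
force: [-0.5, -0.5, -0.3]
opening: 0.0003
182 [0.01448919 0.0833777 ]
[0.07039185 0.08045178 0.08437479]
```

View pics/end.png

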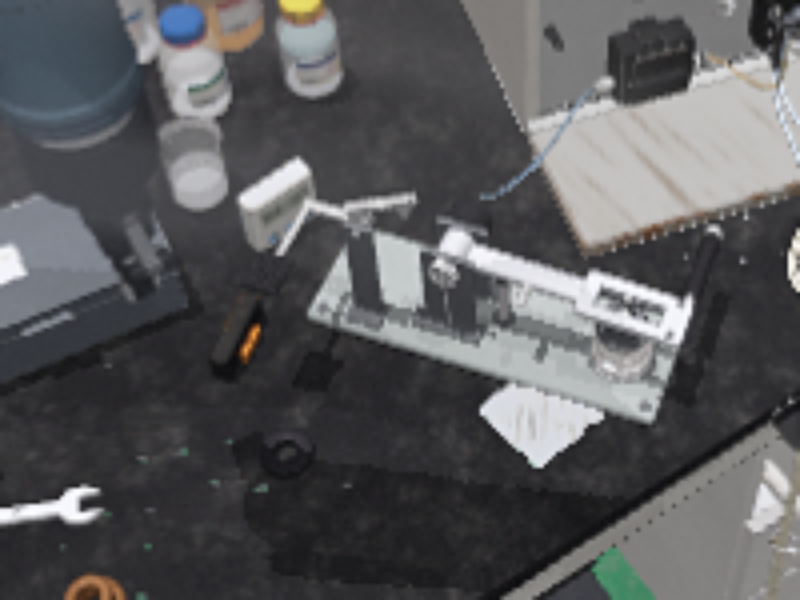

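Run:
```python
from h import *
b=np.load("press.npy");b[:2]=[.4772,.0107];c,s=np.cos(b[2]),np.sin(b[2])
f=grab_frame("top");C=cloud(f);d=C.reshape(-1,3)-[b[0],b[1],0];L=np.c_[c*d[:,0]+s*d[:,1],-s*d[:,0]+c*d[:,1],d[:,2]]
k=(abs(L[:,0])<.015)&(L[:,1]>-.05)&(L[:,1]<.11)&(L[:,2]>.055)&(L[:,2]<.14);q=L[k]
for lo in np.arange(-.05,.11,.02):
    w=q[(q[:,1]>=lo)&(q[:,1]<lo+.02)];print(round(lo+.01,2),len(w),np.median(w[:,2]).round(4) if len(w) else "")
# sleeve: local y,z from both views' end knob / sleeve points
for n in("top","scene"):
    C=cloud(grab_frame(n));d=C.reshape(-1,3)-[b[0],b[1],0];M=np.c_[c*d[:,0]+s*d[:,1],-s*d[:,0]+c*d[:,1],d[:,2]]
    w=M[(M[:,0]>.03)&(M[:,0]<.095)&(abs(M[:,1]+.04)<.025)&(M[:,2]>.03)&(M[:,2]<.11)];print(n,len(w),w.mean(0).round(4) if len(w) else "",np.percentile(w[:,2],90) if len(w) else "")
f=grab_frame("scene");cv2.imwrite("pics/stk.png",cv2.resize(f["img"][205:250,255:305,::-1],(600,540),interpolation=cv2.INTER_CUBIC))
```

```text
-0.04 33 0.0811
-0.02 25 0.0816
-0.0 32 0.0741
0.02 31 0.0842
0.04 32 0.0853
0.06 26 0.0868
0.08 26 0.0871
0.1 25 0.0888
top 56 [ 0.0626 -0.0426  0.0818] 0.0855870371874855
scene 75 [ 0.0633 -0.0457  0.0792] 0.08203909616206943
```

View pics/stk.png

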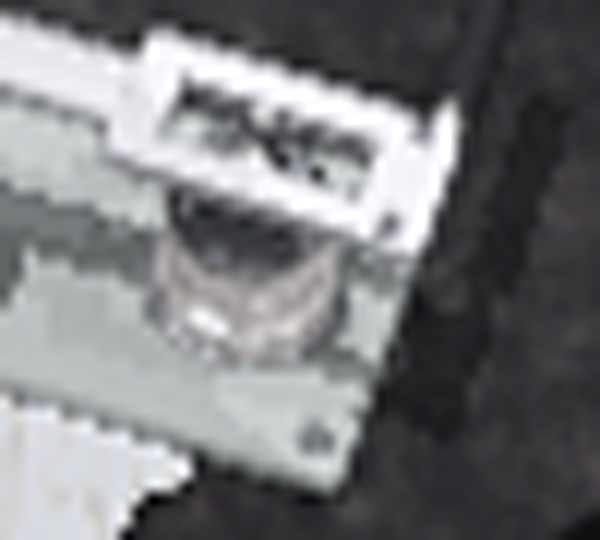

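The arm slopes 0.055, so θ ≈ 0.145, close to the 0.13 expected for three rings. The stack sits straight under the arm at (250,270). Handing in.

```bash
python3 -c '
from h import *
print(sign_off())'
```

```text
the job is handed in; nothing more can be done
None
```

The stack is clamped and handed in after about 36 s of robot time. `sign_off` gives no verdict, so everything below rests on my own checks.

- **Arm cocked:** I gripped the handle, swung the arm back until the catch held it by itself, and released. It stayed back until I pressed the trigger.
- **Stack:** Three white rings were out (48, 41 and 34 mm). I threaded them widest first, then the collar with its flange down. Each met firm contact at the expected height. The finger openings (45, 37, 30 and 29 mm) read 3–4 mm under the true sizes. The handle grip read low by the same amount, so I take that as an offset in the reading.
- **Clamping:** I pressed the trigger, and the arm snapped down onto the collar.
- **Last checks:** The arm's slope gives about 0.145 rad, against 0.13 expected for three rings. A first, rougher slope fit gave 0.19; I put that down to points on the arm's side faces. The stack looked straight in the picture. The robot was clear of everything, and the look-alikes and bystanders I could see had not moved.
- **Disagreements:**
  - The first press fit was about 4 mm off. I corrected it from the pictures and the forces felt while cocking.
  - Seating the 34 mm ring pressed harder than meant, at 36 N.
- **Not checked:** I could not read the clamp force on the collar or the catch angle directly.

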